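# Put away clay markers and pot feet in lidded tubs

## Robot

A 6-joint arm with a two-finger parallel gripper is mounted at the origin on the work surface. World frame = base frame: x ahead of the robot, y to its left, z up, the work surface at z = 0. Lengths are in m, angles in rad, forces in N, time in s.
With the tool pointing down it reaches from about 0.225 to 0.875 m from the base axis. Payload 3.4 kg.
Tool frame: the origin (TCP) lies between the finger pads; the fingertips stand 8 mm ahead of it and the grasp point (between the pads) lies 11 mm behind it; z points along the fingers, y is the line along which they close (so a half turn about z gives the same grasp; the last joint's range is limited). The gripper opens to 85 mm and grips with 20 to 120 N. Pads are 22 mm wide; open, the fingers measure 114 mm over their backs; the gripper's body (76 mm by 85 mm) begins 54 mm behind the grasp point. The pads swing forward as they close: fully open they stand 13 mm farther back than shut.
Start: joints at [-1.276, 0.276, 1.505, -0, 1.361, -0.121], TCP at [0.232, -0.526, 0.239] pointing down, gripper open.
Joint ranges: [-2.89, 2.89], [-0.75, 2.08], [0.22, 2.7], [-1.18, 4.32], [0.11, 2.71], [-2.7, 2.7]. Speed limits (rad/s): [2.57, 2.57, 3.14, 3.14, 3.14, 3.14].

## Interface

Orientations are given as a unit quaternion [w, x, y, z].
In Python, from rig import manip, optics, finder gives the robot as it stands.
- The arm moves only by the tool servo_tool, never from a script. Its argument "increments" is a list of rows, each a list of 7 numbers: the shift along the tool's x, y, z in cm, then the turn, a rotation vector about the tool's x, y, z in degrees, then the closure, from -1 (fully open) to 1 (shut). In form: [[x, y, z, rx, ry, rz, gripper], ...]. A call has exactly 5 rows; each row shifts and turns the commanded pose from where the row before left it, along the tool's axes as they then stand; what a row does not reach is not made up. A row lasts 1/10 s, in which the tool goes at most 50 mm and 8.59 degrees, less where a joint would pass 70% of its speed; a pose out of reach is approached as far as the arm can. A call is refused whole if a number of a shift passes 5 or a number of a turn 8.59, either way. A call with a gripper value outside its range is refused whole. The fingers move at their own pace and stop on an object; "squeeze" is the grip in N (left out, the last holds). Time passes only in rows, so rows that do not move let the fingers close, or fill a call up. It gives the time, the measured TCP pose, the force, the opening and the grip force at its end, in the units of the state.
- manip.get_state(): the state, without advancing time (a new reading comes with each control period).
- optics.get_image(name): name is "scene" or "side" or "wrist"; returns the picture (420x560x3 uint8, red, green, blue); there is no depth.
- optics.get_calibration(name): a dict with "fov_y" (degrees; the focal length in pixels is half the picture's height over the tangent of half this angle, whatever the lens; pixels are square), "cx", "cy" (the principal point, pixels), "dist_coeffs" ([k1, k2, p1, p2, k3] as OpenCV has them; the pictures are not rectified), "world_to_cam" (4x4, takes a point from world to camera coordinates). Camera axes: x right, y down, z forward; pixel columns grow to the right and rows downward; lengths in m; the calibration is good to about 2 mm. A picture is of the moment at which its call begins: read the wrist's pose just before it. get_calibration takes no time and is no camera call; for the wrist camera it gives the pose at the moment of the call.
- manip.sign_off(): hands the job in; it is judged then, once.
Trained networks look in the newest picture that a camera, given by its name, has taken for a name from the list of things; names that differ only in an ending like _2 or _b are one class to them, and where a whole thing is asked for, a point or a joint stands for the part that bears it (a point fixed in the world has none). Each returns a list of dicts, best first, with "p" (0 to 1); they miss things now and then, are a little off and sometimes report something else, mostly with a low value. They report only what shows in the picture. A call takes as long as a camera call.
- finder.silhouettes(label, camera): "region" (420x560 bool, what is visible of it) and "box" ([centre column, centre row, width, height] in pixels, round what is visible of it).
- finder.tip_of(label, camera): "at" ([column, row] in pixels: a listed point, or the origin of a listed thing).
The state is a dict: "clock": time; "qpos": joint angles; "qd": joint speeds; "effort": joint torques, N m; "position": TCP position; "ee_rot": TCP orientation; "contact_force": force on the tool from outside, world axes, zero at the start; "moment": the same for the moment, N m; "width": finger opening in m; "gripper_force": force on a finger pad.
Only numpy, scipy, OpenCV 4.12 (cv2) and the standard library are available. Lean on these libraries where they do the work, as an engineer would, in place of code of your own. Each camera call takes 0.05 s, during which the arm holds its last target. There are 200 camera calls.

## Task

Put the clay plant markers away in the long tub and the clay pot feet in the square tub, then press each tub's own lid down until it snaps fully home, level, under both clips. Leave the other things on the shelf where they are.

Things in the scene. Friction and masses are not known exactly. Their poses are not given: they have to be found in the camera images.
- tub_long: the long white plastic storage tub, open on top, fixed to the shelf; outside 154 x 104 x 70 mm (x, y, z), inside 146 x 96 mm, walls and floor 4 mm thick; origin at the centre of its underside, z up. When its lid is snapped fully home the flange lies on the rim and the centre of the lid's rib is 87 mm above this origin
- tub_long_top (a point): centre of the long tub's mouth, at rim height. At the two short ends of the rim stands a sprung clip 50 mm wide, reaching 18 mm above the rim; its bead overlaps the lid's edge by 2 mm and gives way outward. A lid laid on loosely rests on the beads about 14 mm too high; a push of 10 to 20 N down on its middle snaps it under both beads
- lid_long_rib (a point): centre of the upright grip rib (70 x 18 x 26 mm high, along x) on the loose long white lid, which lies right way up: under the rib a flange 160 x 110 x 4 mm, under it a plug 18 mm deep (tapered) that enters the long tub with 1.8 mm play. The point is 35 mm above the lid's underside, 13 mm above the flange's top; z up. About 90 g; long side along x
- tub_square: the square white plastic storage tub, open on top, fixed to the shelf; outside 124 x 124 x 70 mm (x, y, z), inside 116 x 116 mm, walls and floor 4 mm thick; origin at the centre of its underside, z up. When its lid is snapped fully home the flange lies on the rim and the centre of the lid's rib is 87 mm above this origin
- tub_square_top (a point): centre of the square tub's mouth, at rim height. At the two ends along x of the rim stands a sprung clip 50 mm wide, reaching 18 mm above the rim; its bead overlaps the lid's edge by 2 mm and gives way outward. A lid laid on loosely rests on the beads about 14 mm too high; a push of 10 to 20 N down on its middle snaps it under both beads
- lid_square_rib (a point): centre of the upright grip rib (70 x 18 x 26 mm high, along x) on the loose square white lid, which lies right way up: under the rib a flange 130 x 130 x 4 mm, under it a plug 18 mm deep (tapered) that enters the square tub with 1.8 mm play. The point is 35 mm above the lid's underside, 13 mm above the flange's top; z up. About 90 g; a quarter turn makes no difference
- marker1_c (a point): a clay plant marker lying flat (may be absent): a bar 110 (x) x 26 (y) x 14 (z) mm, narrowed to 14 mm width over the last 25 mm towards +x; about 50 g; the point is its centre, half-way up; it can be gripped across its 26 mm width there. Belongs in the long tub
- marker2_c (a point): a clay plant marker lying flat (may be absent): a bar 110 (x) x 26 (y) x 14 (z) mm, narrowed to 14 mm width over the last 25 mm towards +x; about 50 g; the point is its centre, half-way up; it can be gripped across its 26 mm width there. Belongs in the long tub
- marker3_c (a point): a clay plant marker lying flat (may be absent): a bar 110 (x) x 26 (y) x 14 (z) mm, narrowed to 14 mm width over the last 25 mm towards +x; about 50 g; the point is its centre, half-way up; it can be gripped across its 26 mm width there. Belongs in the long tub
- foot1_c (a point): a clay pot foot (may be absent): a block 60 (x) x 34 (y) mm, 14 mm thick with a step to 22 mm height over the 30..6 mm at its +x end; about 70 g; the point is the block's centre, 11 mm above its underside; it can be gripped over its 60 mm length or 34 mm width near its underside. Belongs in the square tub
- foot2_c (a point): a clay pot foot (may be absent): a block 60 (x) x 34 (y) mm, 14 mm thick with a step to 22 mm height over the 30..6 mm at its +x end; about 70 g; the point is the block's centre, 11 mm above its underside; it can be gripped over its 60 mm length or 34 mm width near its underside. Belongs in the square tub
- foot3_c (a point): a clay pot foot (may be absent): a block 60 (x) x 34 (y) mm, 14 mm thick with a step to 22 mm height over the 30..6 mm at its +x end; about 70 g; the point is the block's centre, 11 mm above its underside; it can be gripped over its 60 mm length or 34 mm width near its underside. Belongs in the square tub
- clipper: bystander: green-handled pruning clipper lying flat, 155 mm long; origin at its underside
- saucer: bystander: terracotta saucer, 130 mm across; origin at its underside
- holder: bystander: white ceramic marker holder with wooden sticks in it, 72 mm across, 140 mm high; origin at its underside
- spray: bystander: closed white spray bottle, 74 mm across, 195 mm high; origin at its underside
- tinypot: bystander: tiny empty terracotta pot, 52 mm across, 45 mm high, standing between the lids; origin at its underside

How it is judged:
By the outcome, as a careful person would: the job done as asked, in the order asked, and still so for the second after the job is handed in, with the robot touching nothing.
Of marker1, marker2, marker3 only 2 to 3 are there at a start; the rules pass over those that are not, and their reading is None.
Of foot1, foot2, foot3 only 2 to 3 are there at a start; the rules pass over those that are not, and their reading is None.
At some moment in a run one of marker1, marker2, marker3, foot1, foot2, foot3 may be knocked a few centimetres aside while the robot is not near it.
Once in a run the grip may slacken for a moment while it holds something.
It also fails if it takes over 210 s, if anything falls off the work surface, if the arm or the gripper's body presses on something with over 40 N, if the wrist force passes 120 N, or if a joint passes its speed limit or range.

## Working session

There is one attempt and no reset: what is moved stays moved. The work goes in short steps, Python scripts to look and compute and a tool call to move; the robot and the scene stay as the last step left them, time stands still between calls to the robot, and variables do not carry over. Pictures are saved under pics/ and viewed, at most 14 in all, crops included, and the job is handed in when it is done.

Besides the shell and the picture viewer there is one more tool, called after ">>>" as name(argument=value, ...) on one line, values as JSON. servo_tool: Moves the arm, as the interface text tells. Its arguments: {"type":"object","properties":{"increments":{"type":"array","items":{"type":"array","items":{"type":"number"}}},"squeeze":{"type":"number"}},"required":["increments"]}

```bash
ls; mkdir -p pics
python3 - <<'E'
from rig import manip, optics, finder
import cv2
s=manip.get_state(); print({k:s[k] for k in ('clock','position','ee_rot','width')})
a=optics.get_image('scene');b=optics.get_image('side')
cv2.imwrite('pics/a.png',a[:,:,::-1]);cv2.imwrite('pics/b.png',b[:,:,::-1])
for c in('scene','side','wrist'):
  k=optics.get_calibration(c);print(c,k['fov_y'],k['cx'],k['cy'],k['dist_coeffs'],k['world_to_cam'])
E
```

```text
pics
{'clock': 0.0, 'position': array([ 0.23208367, -0.52551312,  0.23844399]), 'ee_rot': array([-9.13667848e-04,  9.78470637e-01,  2.06384037e-01, -8.29490051e-05]), 'width': 0.08525967080562374}
scene 48.62499580909227 278.4298180033924 207.2057549563766 [-0.04085817  0.          0.          0.          0.        ] [[-0.52333763  0.85179514 -0.02372292  0.25806725]
 [ 0.44883138  0.25188064 -0.85738354 -0.16800211]
 [-0.72433979 -0.45934866 -0.514131    1.77172226]
 [ 0.          0.          0.          1.        ]]
side 55.15017158251686 280.04371557494966 209.04514043324787 [0.02092073 0.         0.         0.         0.        ] [[ 0.99693548 -0.07807747 -0.00485311 -0.51626242]
 [-0.05548012 -0.66193733 -0.74750313  0.07603465]
 [ 0.0551507   0.74548165 -0.66424055  0.94824076]
 [ 0.          0.          0.          1.        ]]
wrist 68.08057456770122 272.47546365260405 208.27855880594186 [0.01615843 0.         0.         0.         0.        ] [[ 0.40267486 -0.91533946 -0.00257443 -0.57303602]
 [-0.86619383 -0.38196099  0.32220188 -0.04048233]
 [-0.29590742 -0.12751264 -0.94666748  0.38261824]
 [ 0.          0.          0.          1.        ]]
```

View pics/a.png

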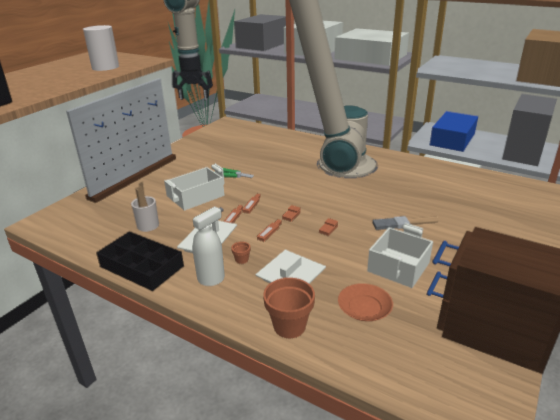

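View pics/b.png

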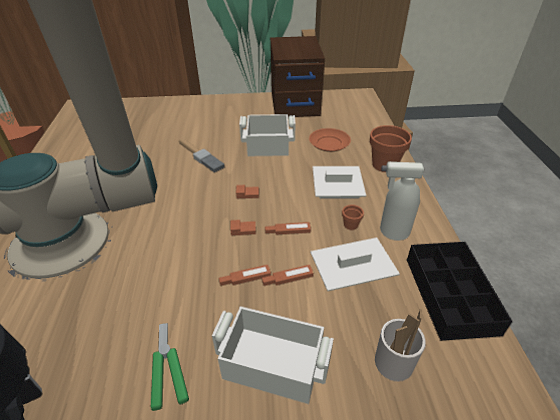

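```bash
cat > h.py <<'E'
from rig import manip, optics, finder
import cv2, numpy as np
from scipy.spatial.transform import Rotation as R
def K(k):
    f=210/np.tan(np.radians(k['fov_y']/2)); return np.array([[f,0,k['cx']],[0,f,k['cy']],[0,0,1.]])
def ray(cal,px,z):
    "pixels -> world points on plane z"
    u=cv2.undistortPoints(np.array(px,float).reshape(-1,1,2),K(cal),np.array(cal['dist_coeffs'])).reshape(-1,2)
    T=np.array(cal['world_to_cam']);d=np.c_[u,np.ones(len(u))]@T[:3,:3];c=-T[:3,:3].T@T[:3,3]
    return c+d*((z-c[2])/d[:,2])[:,None]
def pix(cal,P):
    T=np.array(cal['world_to_cam'])
    return cv2.projectPoints(np.array(P,float).reshape(-1,1,3),cv2.Rodrigues(T[:3,:3])[0],T[:3,3],K(cal),np.array(cal['dist_coeffs']))[0].reshape(-1,2)
def show(s=None):
    s=s or manip.get_state(); w,x,y,z=s['ee_rot']; m=R.from_quat([x,y,z,w]).as_matrix()
    print('t',round(s['clock'],2),'pos',np.round(s['position'],4),'yaw(x axis)',round(np.degrees(np.arctan2(m[1,0],m[0,0])),2),'z',np.round(m[:,2],3),'w',round(s['width'],4),'gf',np.round(s['gripper_force'],1),'F',np.round(s['contact_force'],1))
    return m
H={'marker1_c':.007,'foot1_c':.011,'tub_long_top':.07,'tub_square_top':.07,'lid_long_rib':.035,'lid_square_rib':.035,'tinypot':0,'spray':0,'holder':0,'saucer':0,'clipper':0}
def find(cam,names,pm=.3):
    "newest picture of cam must exist"
    cal=optics.get_calibration(cam)
    for n in names:
        for r in finder.tip_of(n,cam):
            if r['p']>pm: print(cam,n,round(r['p'],2),np.round(r['at'],1),np.round(ray(cal,r['at'],H[n])[0],4))
def blob(cam,name,z,pm=.4):
    "min-area rectangle of each silhouette, corners cast to height z"
    cal=optics.get_calibration(cam)
    for r in finder.silhouettes(name,cam):
        if r['p']<pm: continue
        ys,xs=np.nonzero(r['region'])
        if len(xs)<20: continue
        P=ray(cal,np.c_[xs,ys],z)[:,:2]*1000
        (c,(w,h),a)=cv2.minAreaRect(P.astype(np.float32))
        if w<h: w,h,a=h,w,a-90
        print(cam,name,round(r['p'],2),'box',np.round(r['box']),'c mm',np.round(c,1),'size',np.round([w,h],1),'long axis deg',round(a%180,1),'mean',np.round(P.mean(0),1))
E
python3 - <<'E'
from h import *
for c in('scene','side'): find(c,H)
E
```

```text
scene marker1_c 0.74 [231.9 211.4] [ 0.509  -0.1634  0.007 ]
scene foot1_c 0.72 [328.2 229.1] [0.4553 0.1491 0.011 ]
scene tub_long_top 0.78 [194.3 178.7] [ 0.4835 -0.3312  0.07  ]
scene tub_square_top 0.73 [399.7 250.1] [0.5329 0.3865 0.07  ]
scene lid_long_rib 0.97 [210.2 227.6] [ 0.6489 -0.1355  0.035 ]
scene lid_square_rib 0.83 [290.6 264. ] [0.6801 0.1525 0.035 ]
scene tinypot 0.59 [237.6 262.8] [0.7083 0.0024 0.    ]
scene spray 0.98 [212.7 275.5] [ 0.7849 -0.0225  0.    ]
scene spray 0.33 [235.1 174.8] [ 0.2853 -0.3149  0.    ]
scene holder 0.91 [146.2 224.7] [ 0.6946 -0.3561  0.    ]
scene saucer 0.78 [364.1 310.8] [0.7094 0.3692 0.    ]
scene saucer 0.74 [288.8 211.1] [ 0.4091 -0.0128  0.    ]
scene saucer 0.34 [290.1 264.4] [0.6436 0.1292 0.    ]
scene clipper 0.56 [235.9 173.7] [ 0.2766 -0.3176  0.    ]
side marker1_c 0.73 [284.4 274.5] [ 0.5156 -0.148   0.007 ]
side foot1_c 0.81 [244.9 188.9] [0.4352 0.1473 0.011 ]
side tub_long_top 0.68 [272.4 342.6] [ 0.4786 -0.3415  0.07  ]
side tub_long_top 0.49 [166.7 349.8] [ 0.3043 -0.3399  0.07  ]
side tub_square_top 0.9 [269.7 124.9] [0.5163 0.3745 0.07  ]
side tub_square_top 0.47 [394.6 233. ] [ 0.7567 -0.1053  0.07  ]
side lid_long_rib 0.61 [352.  260.9] [ 0.6595 -0.1459  0.035 ]
side lid_square_rib 0.89 [335.2 171.7] [0.6813 0.1711 0.035 ]
side lid_square_rib 0.58 [244.1 190.9] [0.4342 0.1092 0.035 ]
side tinypot 0.88 [349.4 224.6] [ 6.883e-01 -4.000e-04  0.000e+00]
side tinypot 0.74 [243.  226.8] [0.4282 0.0135 0.    ]
side spray 0.58 [396.  233.3] [ 0.7928 -0.0392  0.    ]
side holder 0.71 [266.6 142.7] [0.5058 0.3876 0.    ]
side holder 0.58 [393.9 362. ] [ 0.6939 -0.3558  0.    ]
side saucer 0.6 [330.  147.1] [0.6999 0.3456 0.    ]
side clipper 0.96 [167.2 350.4] [ 0.2869 -0.3005  0.    ]
side clipper 0.63 [265.7 142.9] [0.5029 0.3867 0.    ]
```

The side picture shows three markers at (288,229), (245,274) and (290,274), and two feet at (247,191) and (243,228). The square tub is at (268,133), the long tub at (272,350), the square lid at (338,181) and the long lid at (354,262), with the tiny pot between the lids at (352,216). Next I'll move the wrist camera above it all.

>>> servo_tool(increments=[[0,0,-4,0,0,4.76,-1],[0,0,-4,0,0,4.76,-1],[0,0,-4,0,0,4.76,-1],[0,0,-4,0,0,4.76,-1],[0,0,-4,0,0,4.76,-1]])

```text
clock: 1.7
position: [0.2322, -0.5257, 0.4411]
ee_rot: [0.0, 1.0, -0.001, 0.0]
contact_force: [0.9, -1.6, -0.2]
width: 0.0851
gripper_force: 0.0
```

>>> servo_tool(increments=[[2.1,-3.5,0,0,0,0,-1],[2.1,-3.5,0,0,0,0,-1],[2.1,-3.5,0,0,0,0,-1],[2.1,-3.5,0,0,0,0,-1],[2.1,-3.5,0,0,0,0,-1]])

```text
clock: 2.2
position: [0.3377, -0.3495, 0.4394]
ee_rot: [0.0, 1.0, -0.0, 0.0]
contact_force: [1.5, -1.6, 0.4]
width: 0.0853
gripper_force: 0.0
```

>>> servo_tool(increments=[[2.1,-3.5,0,0,0,0,-1],[2.1,-3.5,0,0,0,0,-1],[2.1,-3.5,0,0,0,0,-1],[2.1,-3.5,0,0,0,0,-1],[2.1,-3.5,0,0,0,0,-1]])

```text
clock: 2.7
position: [0.4426, -0.1744, 0.4395]
ee_rot: [0.0, 1.0, 0.0, 0.0]
contact_force: [0.7, -0.4, -0.1]
width: 0.0857
gripper_force: 0.0
```

>>> servo_tool(increments=[[2.1,-3.5,0,0,0,0,-1],[2.1,-3.5,0,0,0,0,-1],[2.1,-3.5,0,0,0,0,-1],[2.1,-3.5,0,0,0,0,-1],[2.1,-3.5,0,0,0,0,-1]])

```text
clock: 3.2
position: [0.5476, 0.0007, 0.4395]
ee_rot: [0.0, 1.0, 0.0, 0.0]
contact_force: [1.1, -1.2, 0.9]
width: 0.085
gripper_force: 0.0
```

>>> servo_tool(increments=[[0,0,0,0,0,0,-1],[0,0,0,0,0,0,-1],[0,0,0,0,0,0,-1],[0,0,0,0,0,0,-1],[0,0,0,0,0,0,-1]])

```text
clock: 3.7
position: [0.5466, -0.0019, 0.4397]
ee_rot: [0.0, 1.0, -0.001, 0.0]
contact_force: [-0.2, 1.1, 1.4]
width: 0.0856
gripper_force: 0.0
```

Run:
```python
from h import *
show()
im=optics.get_image('wrist');cv2.imwrite('pics/w1.png',im[:,:,::-1])
find('wrist',H)
blob('wrist','marker1_c',.010);blob('wrist','foot1_c',.014)
for n,z in(('tub_long',.07),('tub_square',.07),('lid_long_rib',.022),('lid_square_rib',.022)):blob('wrist',n,z)
```

```text
t 3.7 pos [ 0.5466 -0.0019  0.4397] yaw(x axis) -0.08 z [ 0.001 -0.    -1.   ] w 0.0856 gf 0.0 F [-0.2  1.1  1.4]
wrist marker1_c 0.98 [354.4 164.3] [ 0.5221 -0.1509  0.007 ]
wrist marker1_c 0.31 [ 67.6 170.9] [0.5107 0.377  0.007 ]
wrist foot1_c 0.61 [200.9 208. ] [0.4393 0.1369 0.011 ]
wrist tub_long_top 0.84 [473.6 195.3] [ 0.4807 -0.3382  0.07  ]
wrist tub_square_top 0.7 [ 41.7 178. ] [0.5121 0.3797 0.07  ]
wrist lid_long_rib 0.82 [357.5  77.8] [ 0.6667 -0.1367  0.035 ]
wrist lid_square_rib 0.69 [ 67.2 170.3] [0.5177 0.3588 0.035 ]
wrist lid_square_rib 0.67 [173.1  61.8] [0.6906 0.1557 0.035 ]
wrist tinypot 0.66 [271.1  60.3] [0.6967 0.0015 0.    ]
wrist holder 0.92 [482.1  61.1] [ 0.693  -0.3501  0.    ]
wrist saucer 0.61 [52.4 55.7] [0.7028 0.364  0.    ]
wrist clipper 0.56 [420.1 276.8] [ 0.2818 -0.31    0.    ]
wrist marker1_c 0.88 box [353. 166.  18.  56.] c mm [ 520.6 -147.1] size [111.8  28.2] long axis deg 11.5 mean [ 526.4 -146. ]
wrist foot1_c 0.82 box [199. 211.  18.  36.] c mm [440.1 139.9] size [69.5 36.6] long axis deg 176.2 mean [440.1 140.2]
wrist tub_long 0.56 box [468. 195. 122. 119.] c mm [ 484.6 -318.3] size [200.4 143.7] long axis deg 159.5 mean [ 489.8 -322.4]
wrist tub_square 0.74 box [ 54. 180. 107. 104.] c mm [506.4 364.5] size [178.2 161.9] long axis deg 176.1 mean [514.  365.4]
wrist tub_square 0.48 box [352.  75.  75. 113.] c mm [ 662.5 -121.3] size [146.8 101.3] long axis deg 10.4 mean [ 666.2 -121.1]
wrist lid_long_rib 0.62 box [354.  77.  77. 116.] c mm [ 666. -134.] size [160.6 113.1] long axis deg 10.6 mean [ 670.1 -132.7]
wrist lid_long_rib 0.6 box [271.  60.  31.  38.] c mm [692.8   2.9] size [52.4 51.8] long axis deg 180.0 mean [693.3   2.7]
wrist lid_square_rib 0.7 box [174.  64.  86.  98.] c mm [685.5 155.4] size [131.2 130.8] long axis deg 85.0 mean [688.7 155.3]
```

View pics/w1.png

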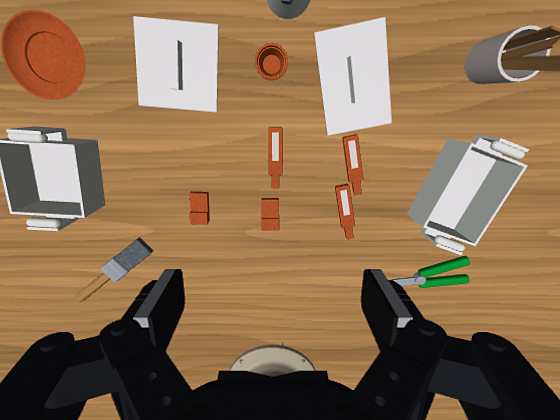

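The wrist picture shows markers at (275,156), (352,164) and (345,210), feet at (200,207) and (270,213), and lids at (177,64) and (354,77). The square tub is at (50,175) and the long tub at (470,193), turned roughly -25°.

```bash
cat >> h.py <<'E'
def red(im,cal,z=.012,lo=150,xr=(.3,.62),yr=(-.25,.25)):
    hsv=cv2.cvtColor(im,cv2.COLOR_RGB2HSV)
    m=(((hsv[:,:,0]<11)|(hsv[:,:,0]>172))&(hsv[:,:,1]>lo)&(hsv[:,:,2]>60)).astype(np.uint8)
    m=cv2.morphologyEx(m,cv2.MORPH_CLOSE,np.ones((3,3)))
    for c in cv2.findContours(m,cv2.RETR_EXTERNAL,cv2.CHAIN_APPROX_NONE)[0]:
        if cv2.contourArea(c)<60: continue
        P=ray(cal,c.reshape(-1,2),z)[:,:2]*1000
        cm=P.mean(0)/1000
        if not(xr[0]<cm[0]<xr[1] and yr[0]<cm[1]<yr[1]): continue
        (o,(w,h),a)=cv2.minAreaRect(P.astype(np.float32))
        if w<h: w,h,a=h,w,a-90
        a=(a+90)%180-90
        M=cv2.moments(P.astype(np.float32)); g=np.array([M['m10'],M['m01']])/M['m00']
        e=np.array([np.cos(np.radians(a)),np.sin(np.radians(a))])
        print('red px',np.round(c.reshape(-1,2).mean(0)),'centre',np.round(o,1),'size',np.round([w,h],1),'axis',round(a,1),'centroid shift along axis',round(float((g-o)@e),1))
E
python3 - <<'E'
from h import *
im=cv2.imread('pics/w1.png')[:,:,::-1].copy();cal=optics.get_calibration('wrist')
red(im,cal)
a=cv2.resize(im[110:240,0:130],None,fx=3,fy=3,interpolation=2);b=cv2.resize(im[130:260,405:535],None,fx=3,fy=3,interpolation=2)
cv2.imwrite('pics/c.png',np.hstack([a,b])[:,:,::-1])
E
```

```text
red px [270. 214.] centre [427.9   6.4] size [63.5 32.6] axis 0.3 centroid shift along axis -0.2
red px [198. 208.] centre [439.8 141.3] size [64.2 34.8] axis -3.9 centroid shift along axis -0.3
red px [349. 186.] centre [ 476.7 -139.8] size [198.6  48.3] axis -2.7 centroid shift along axis 5.0
red px [275. 156.] centre [535.3  -4. ] size [108.6  25.5] axis -0.1 centroid shift along axis 6.1
```

View pics/c.png

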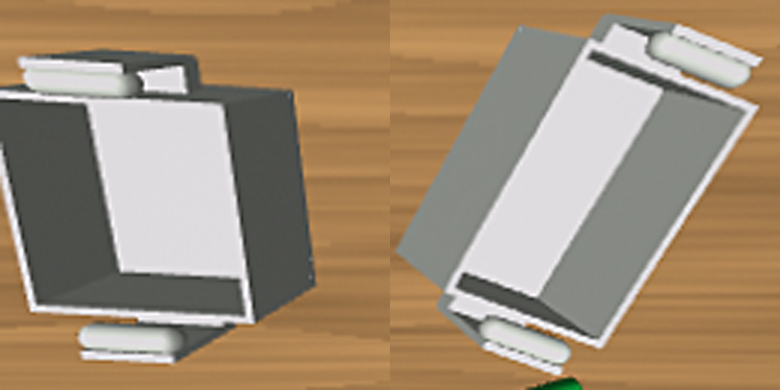

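The crop shows both tub rims with clear outer corners. Square: (225,100), (254,322) and (32,310). Long: (590,40), (758,105), (602,348) and (445,290), in crop pixels.

Run:
```python
from h import *
im=cv2.imread('pics/w1.png')[:,:,::-1].copy();cal=optics.get_calibration('wrist')
def rim(P): 
    P=ray(cal,P,.07)[:,:2]*1000
    print('corners',np.round(P,1).tolist())
    for i in range(len(P)-1): d=P[i+1]-P[i];print(' edge',round(np.hypot(*d),1),round(np.degrees(np.arctan2(d[1],d[0])),1))
    return P
P=rim(np.array([[225,100],[254,322],[32,310]])/3+[0,110]);print('square c',(P[0]+P[2])/2)
P=rim(np.array([[200,40],[368,105],[212,348],[55,290]])/3+[405,130]);print('long c',P.mean(0))
hsv=cv2.cvtColor(im,cv2.COLOR_RGB2HSV)
m=(((hsv[:,:,0]<11)|(hsv[:,:,0]>172))&(hsv[:,:,1]>150)).astype(np.uint8)
for r0,r1 in((130,186),(190,245)):
    ys,xs=np.nonzero(m[r0:r1,325:372]);Q=(ray(cal,np.c_[xs+325,ys+r0],.012)[:,:2]*1000).astype(np.float32)
    print(cv2.minAreaRect(Q),Q.mean(0))
print(np.array2string(m[180:196,330:370]))
```

```text
corners [[568.2, 314.7], [442.6, 324.1], [450.0, 447.3]]
 edge 126.0 175.7
 edge 123.3 86.5
square c [509.11958337 380.97091354]
corners [[567.7, -316.0], [532.6, -412.6], [387.8, -359.9], [424.8, -262.2]]
 edge 102.8 -110.0
 edge 154.1 160.0
 edge 104.5 69.3
long c [ 478.21345479 -337.69066154]
((530.121826171875, -144.51138305664062), (41.540157318115234, 91.18587493896484), 89.33167266845703) [ 526.6961 -144.6882]
((426.043701171875, -140.89149475097656), (45.37574768066406, 98.13040161132812), 89.93124389648438) [ 428.0961  -141.45805]
[[0 0 0 0 0 0 0 0 0 0 0 0 0 0 0 0 0 0 1 1 1 1 1 1 1 1 1 1 1 1 1 1 0 0 0 0
  0 0 0 0]
 [0 0 0 0 0 0 0 0 0 0 0 0 0 0 0 0 0 0 0 1 1 1 1 1 1 1 1 1 1 1 0 0 0 0 0 0
  0 0 0 0]
 [0 0 0 0 0 0 0 0 0 0 0 0 0 0 0 0 0 0 0 0 1 1 1 1 1 1 1 1 1 1 0 0 0 0 0 0
  0 0 0 0]
 [0 0 0 0 0 0 0 0 0 0 0 0 0 0 0 0 0 0 0 0 0 0 1 1 1 1 1 1 1 1 0 0 0 0 0 0
  0 0 0 0]
 [0 0 0 0 0 0 0 0 0 0 0 0 0 0 1 1 1 1 0 0 0 0 1 1 1 1 1 1 1 1 0 0 0 0 0 0
  0 0 0 0]
 [0 0 0 0 0 0 0 0 0 1 1 1 1 1 1 1 1 1 1 0 0 0 1 1 1 1 1 1 1 1 1 0 0 0 0 0
  0 0 0 0]
 [0 0 0 0 0 1 1 1 1 1 1 1 1 1 1 1 1 1 1 1 0 0 1 1 1 1 1 1 1 1 1 0 0 0 0 0
  0 0 0 0]
 [0 0 0 0 0 1 1 1 1 1 1 1 1 1 1 1 1 1 1 1 0 0 0 1 1 1 1 1 1 1 1 0 0 0 0 0
  0 0 0 0]
 [0 0 0 0 0 1 1 1 1 1 1 1 1 1 1 1 1 1 1 1 0 0 0 1 1 1 1 1 1 1 1 0 0 0 0 0
  0 0 0 0]
 [0 0 0 0 0 1 1 1 1 1 1 1 1 1 1 0 0 1 1 1 0 0 0 1 1 1 1 1 1 1 1 0 0 0 0 0
  0 0 0 0]
 [0 0 0 0 0 0 1 1 1 1 0 0 0 0 0 0 0 1 1 1 0 0 0 1 1 1 1 1 1 1 1 0 0 0 0 0
  0 0 0 0]
 [0 0 0 0 0 0 1 1 1 1 0 0 0 0 0 0 0 1 1 1 0 0 0 1 1 1 1 1 1 1 1 0 0 0 0 0
  0 0 0 0]
 [0 0 0 0 0 0 1 1 1 1 0 0 0 0 0 0 0 1 1 1 0 0 0 1 1 1 1 1 1 1 1 0 0 0 0 0
  0 0 0 0]
 [0 0 0 0 0 0 1 1 1 1 0 0 0 0 0 0 0 1 1 1 1 0 0 0 1 1 1 1 1 1 1 0 0 0 0 0
  0 0 0 0]
 [0 0 0 0 0 0 1 1 1 1 0 0 0 0 0 0 0 0 1 1 1 0 0 0 0 1 1 1 0 0 0 0 0 0 0 0
  0 0 0 0]
 [0 0 0 0 0 0 1 1 1 1 1 0 0 0 0 0 0 0 1 1 1 0 0 0 0 0 0 0 0 0 0 0 0 0 0 0
  0 0 0 0]]
```

>>> servo_tool(increments=[[-0.6,0.1,4,0,0,0,-1],[-0.6,0.1,4,0,0,0,-1],[0,0,4,0,0,0,-1],[0,0,4,0,0,0,-1],[0,0,4,0,0,0,-1]])

```text
clock: 5.1
position: [0.5349, -0.0029, 0.2381]
ee_rot: [0.0, 1.0, 0.0, 0.0]
contact_force: [1.5, 0.5, -0.4]
width: 0.0856
gripper_force: 0.0
```

>>> servo_tool(increments=[[0,0,4,0,0,0,-0.3],[0,0,4,0,0,0,-0.3],[0,0,3,0,0,0,-0.3],[0,0,0,0,0,0,-0.3],[0,0,0,0,0,0,-0.3]])

```text
clock: 5.6
position: [0.5355, -0.003, 0.1297]
ee_rot: [0.0, 1.0, 0.0, -0.0]
contact_force: [-0.2, 0.0, 0.4]
width: 0.0556
gripper_force: 0.0
```

Run:
```python
from h import *
show()
cal=optics.get_calibration('wrist');im=optics.get_image('wrist');cv2.imwrite('pics/w2.png',im[:,:,::-1])
red(im,cal,z=.013)
find('wrist',['marker1_c'])
```

```text
t 5.6 pos [ 0.5355 -0.003   0.1297] yaw(x axis) 0.03 z [-0. -0. -1.] w 0.0556 gf 0.0 F [-0.2  0.   0.4]
red px [266. 311.] centre [427.5   4.9] size [73.2 34. ] axis -0.0 centroid shift along axis -0.3
red px [124. 294.] centre [447.6 139.9] size [58.8 42.9] axis -3.1 centroid shift along axis 1.8
red px [429. 249.] centre [ 497.8 -139.3] size [156.3  54.7] axis 10.7 centroid shift along axis 9.1
red px [277. 200.] centre [535.4  -5.2] size [109.3  25.7] axis 0.2 centroid shift along axis 5.1
wrist marker1_c 0.56 [440.4 218.7] [ 0.5223 -0.1506  0.007 ]
```

View pics/w2.png

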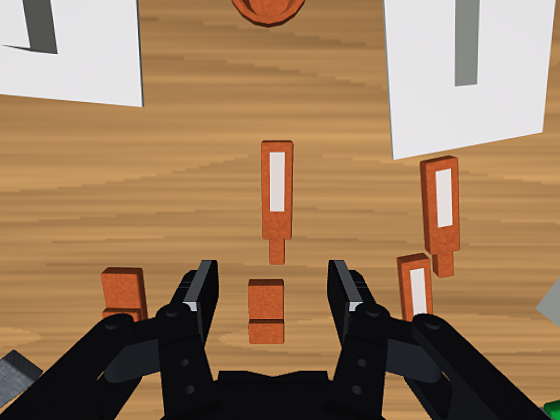

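Marker A is confirmed at (277,200), 2 mm to the right of the tool, and both lids lie clear. Descending to grasp it.

>>> servo_tool(increments=[[0,0.2,3,0,0,0,-0.3],[0,0,3,0,0,0,-0.3],[0,0,3,0,0,0,-0.3],[0,0,2,0,0,0,-0.3],[0,0,0.8,0,0,0,-0.3]], squeeze=40)

```text
clock: 6.2
position: [0.5356, -0.005, 0.0113]
ee_rot: [0.0, 1.0, 0.0, 0.0]
contact_force: [1.8, -0.4, -0.3]
width: 0.0556
gripper_force: 0.0
```

>>> servo_tool(increments=[[0,0,0.2,0,0,0,0.6],[0,0,0,0,0,0,0.6],[0,0,0,0,0,0,0.8],[0,0,0,0,0,0,0.8],[0,0,0,0,0,0,0.8]])

```text
clock: 6.7
position: [0.5364, -0.0051, 0.0108]
ee_rot: [0.0, 1.0, 0.0, 0.002]
contact_force: [0.5, -0.3, 7.2]
width: 0.0253
gripper_force: 40.7
```

>>> servo_tool(increments=[[0,0,-1,0,0,0,0.8],[0,0,-2,0,0,0,0.8],[0,0,-2,0,0,0,0.8],[0,0,-2,0,0,0,0.8],[0,0,0,0,0,0,0.8]])

```text
clock: 7.2
position: [0.537, -0.0052, 0.0823]
ee_rot: [0.0, 1.0, 0.0, 0.003]
contact_force: [0.7, -0.6, -1.2]
width: 0.0247
gripper_force: 39.9
```

>>> servo_tool(increments=[[-0.63,3.45,-1.4,0,0,0,0.8],[-0.63,3.45,-1.4,0,0,0,0.8],[-0.63,3.45,-1.4,0,0,0,0.8],[-0.63,3.45,-1.4,0,0,0,0.8],[-0.63,3.45,-1.4,0,0,0,0.8]])

```text
clock: 7.7
position: [0.5026, -0.1784, 0.1491]
ee_rot: [-0.0, 1.0, 0.0, -0.001]
contact_force: [0.7, -0.2, -1.1]
width: 0.0247
gripper_force: 39.9
```

>>> servo_tool(increments=[[-0.63,3.45,0,0,0,0,0.8],[-0.63,3.45,0,0,0,0,0.8],[-0.63,3.45,0,0,0,0,0.8],[-0.63,3.45,0,0,0,0,0.8],[-0.63,3.45,0,0,0,0,0.8]])

```text
clock: 8.2
position: [0.4712, -0.3509, 0.1484]
ee_rot: [-0.001, 1.0, 0.0, -0.001]
contact_force: [0.9, 0.5, -0.5]
width: 0.025
gripper_force: 40.0
```

>>> servo_tool(increments=[[0,0,0,0,0,6.7,0.8],[0,0,0,0,0,6.7,0.8],[0,0,0,0,0,6.6,0.8],[0,0,0,0,0,0,0.8],[0,0,0,0,0,0,0.8]])

```text
clock: 8.7
position: [0.4718, -0.3496, 0.1487]
ee_rot: [-0.0, 0.985, -0.172, -0.001]
contact_force: [0.4, -0.3, 0.1]
width: 0.0249
gripper_force: 40.0
```

Run:
```python
from h import *
show()
im=optics.get_image('wrist');cv2.imwrite('pics/w3.png',im[:,:,::-1])
```

```text
t 8.7 pos [ 0.4718 -0.3496  0.1487] yaw(x axis) -19.84 z [-0.001  0.001 -1.   ] w 0.0249 gf 40.0 F [ 0.4 -0.3  0.1]
```

View pics/w3.png

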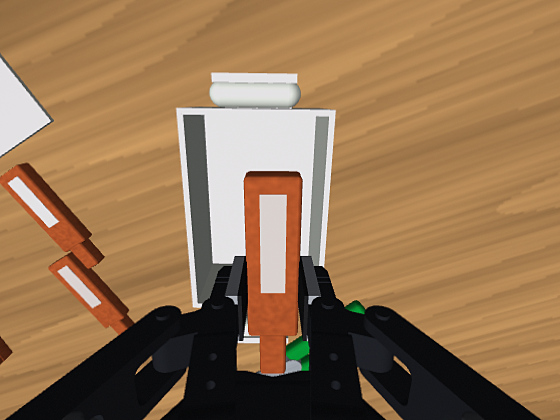

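The marker is held over the long tub and parallel to it; the far rim corners are at (177,108) and (335,110). A quick check of those corners against my tub estimate:

Run:
```python
from h import *
cal=optics.get_calibration('wrist')
P=ray(cal,[[177,108],[335,110]],.07)[:,:2]*1000
d=P[1]-P[0];print(P,np.hypot(*d),np.degrees(np.arctan2(d[1],d[0]))+90)
a=np.arctan2(d[1],d[0])+np.pi/2;print('centre',P.mean(0)-77*np.array([np.cos(a),np.sin(a)]))
```

```text
[[ 568.51297049 -316.65591269]
 [ 532.15622345 -413.42499777]] 103.37344379556846 -20.591511698391074
centre [ 478.25399989 -337.95932666]
```

>>> servo_tool(increments=[[0.2,0,3,0,0,0.3,0.8],[0,0,3,0,0,0,0.8],[0,0,3,0,0,0,0.8],[0,0,2.5,0,0,0,0.8],[0,0,0.9,0,0,0,0.8]])

```text
clock: 9.25
position: [0.4739, -0.3509, 0.0328]
ee_rot: [0.001, 0.985, -0.175, -0.0]
contact_force: [-21.4, 24.9, 104.8]
width: 0.0243
gripper_force: 92.9
```

>>> servo_tool(increments=[[0,0,0,0,0,0,0.8],[0,0,0,0,0,0,0.2],[0,0,0,0,0,0,0.2],[0,0,0,0,0,0,0.2],[0,0,-1,0,0,0,0.2]])

```text
clock: 9.75
position: [0.4749, -0.3489, 0.0384]
ee_rot: [0.0, 0.985, -0.175, 0.001]
contact_force: [0.4, -1.1, -0.1]
width: 0.0339
gripper_force: 0.0
```

>>> servo_tool(increments=[[0,0,-2,0,0,0,0.2],[0,0,-3,0,0,0,0.2],[0,0,-4,0,0,0,0.2],[0,0,-4,0,0,0,0.2],[0,0,0,0,0,0,0.2]])

```text
clock: 10.25
position: [0.4771, -0.3531, 0.1716]
ee_rot: [0.004, 0.985, -0.175, 0.005]
contact_force: [-0.1, -0.6, -0.1]
width: 0.0337
gripper_force: 0.0
```

Run:
```python
from h import *
show()
cal=optics.get_calibration('wrist');im=optics.get_image('wrist');cv2.imwrite('pics/w4.png',im[:,:,::-1])
red(im,cal,z=.012,yr=(-.5,.25),xr=(.3,.7))
```

```text
t 10.25 pos [ 0.4771 -0.3531  0.1716] yaw(x axis) -20.16 z [ 0.009 -0.009 -1.   ] w 0.0337 gf 0.0 F [-0.1 -0.6 -0.1]
red px [  7. 341.] centre [415.5 -13.5] size [71.3 27.1] axis -34.7 centroid shift along axis -2.4
red px [ 80. 244.] centre [ 485.3 -145.3] size [182.9  55.3] axis -5.0 centroid shift along axis 0.6
red px [267. 196.] centre [ 472.6 -344.8] size [110.8  25.6] axis -21.3 centroid shift along axis 5.4
```

View pics/w4.png

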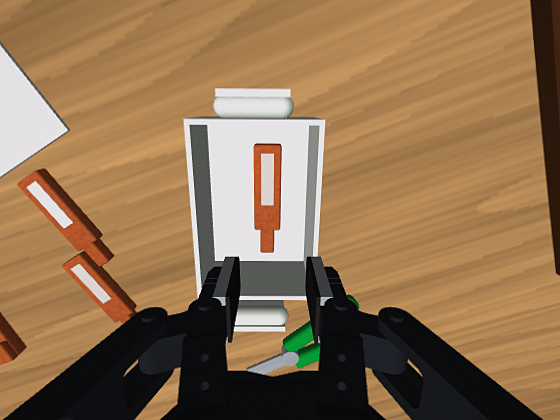

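The 105 N push came from the marker drooping nose-down in the grip. It now lies flat in the tub at (267,196). From here on I'll grip harder, at the centre of mass, and descend more gently.

>>> servo_tool(increments=[[-0.6,-4.1,0,0,0,0,-0.3],[-0.6,-4.1,0,0,0,0,-0.3],[-0.6,-4.2,0,0,0,0,-0.3],[-0.6,-4.2,0,0,0,0,-0.3],[-0.6,-4.2,0,0,0,0,-0.3]], squeeze=90)

```text
clock: 10.8
position: [0.5171, -0.143, 0.1637]
ee_rot: [-0.0, 0.984, -0.176, -0.001]
contact_force: [-0.1, -0.6, 0.0]
width: 0.0559
gripper_force: 0.0
```

>>> servo_tool(increments=[[0,0,1,0,0,-6.3,-0.3],[0,0,1,0,0,-6.3,-0.3],[0,0,1,0,0,-6.3,-0.3],[0,0,0,0,0,-6.3,-0.3],[0,0,0,0,0,-6.3,-0.3]])

```text
clock: 11.3
position: [0.5167, -0.1443, 0.1331]
ee_rot: [-0.001, 0.995, 0.101, -0.002]
contact_force: [0.7, 0.6, -0.3]
width: 0.0555
gripper_force: 0.0
```

>>> servo_tool(increments=[[0,0,0,0,0,0,-0.3],[0,0,0,0,0,0,-0.3],[0,0,0,0,0,0,-0.3],[0,0,0,0,0,0,-0.3],[0,0,0,0,0,0,-0.3]])

```text
clock: 11.8
position: [0.518, -0.1451, 0.1353]
ee_rot: [0.0, 0.995, 0.098, 0.0]
contact_force: [-0.7, -0.1, 0.5]
width: 0.0556
gripper_force: 0.0
```

```bash
cat >> h.py <<'E'
def go(tx,ty,tyaw=None):
    "tool-frame shift (cm) and rz (deg) still to go to world mm tx,ty"
    s=manip.get_state();m=show(s)
    d=np.array([tx/1000,ty/1000])-s['position'][:2]
    a=np.degrees(np.arctan2(m[1,0],m[0,0]))
    print('  go tool x %.2f y %.2f cm'%(100*d@m[:2,0],100*d@m[:2,1]),'' if tyaw is None else 'rz %.1f'%(a-tyaw),'z %.4f'%s['position'][2])
def regions(im,cal,z=.012,k=5):
    "red parts with thin bridges cut"
    hsv=cv2.cvtColor(im,cv2.COLOR_RGB2HSV)
    m=(((hsv[:,:,0]<11)|(hsv[:,:,0]>172))&(hsv[:,:,1]>150)&(hsv[:,:,2]>60)).astype(np.uint8)
    n,l,st,c=cv2.connectedComponentsWithStats(cv2.erode(m,np.ones((k,k))))
    return m,l,st,c
E
python3 - <<'E'
from h import *
show()
cal=optics.get_calibration('wrist');im=optics.get_image('wrist');cv2.imwrite('pics/w5.png',im[:,:,::-1])
red(im,cal,z=.013)
blob('wrist','marker1_c',.013);find('wrist',['marker1_c'])
E
```

```text
t 11.8 pos [ 0.518  -0.1451  0.1353] yaw(x axis) 11.2 z [ 0. -0. -1.] w 0.0556 gf 0.0 F [-0.7 -0.1  0.5]
red px [ 97. 264.] centre [427.6   4.8] size [71.9 42.4] axis -0.3 centroid shift along axis -0.7
red px [267. 235.] centre [ 476.9 -142.4] size [201.   48.3] axis -1.9 centroid shift along axis 4.6
wrist marker1_c 0.98 box [280. 197.  29. 126.] c mm [ 521.7 -149.2] size [110.4  25.9] long axis deg 11.9 mean [ 528.9 -147.7]
wrist marker1_c 0.78 [280.2 198.9] [ 0.522  -0.1501  0.007 ]
```

View pics/w5.png

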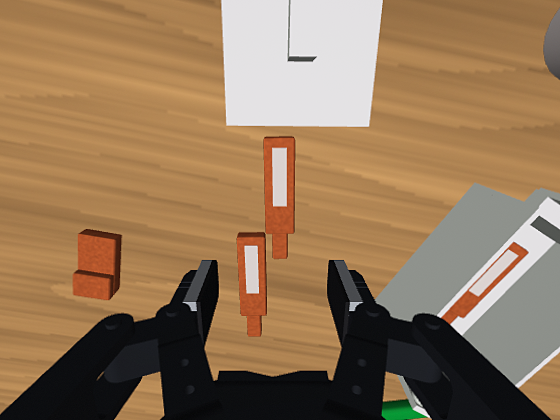

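Marker B is at (280,197), centre (521.7,-149.2), axis 11.9°. Marker C's head at (252,235) is clear of the fingers.

>>> servo_tool(increments=[[0.8,0.5,3,0,0,-0.7,-0.3],[0,0,3,0,0,0,-0.3],[0,0,3,0,0,0,-0.3],[0,0,2,0,0,0,-0.3],[0,0,1.2,0,0,0,-0.3]], squeeze=90)

```text
clock: 12.45
position: [0.5259, -0.1481, 0.0116]
ee_rot: [-0.001, 0.995, 0.104, -0.001]
contact_force: [0.1, -0.6, -0.1]
width: 0.0556
gripper_force: 0.0
```

>>> servo_tool(increments=[[0,0,0,0,0,0,0.4],[0,0,0,0,0,0,0.6],[0,0,0,0,0,0,0.8],[0,0,0,0,0,0,0.8],[0,0,0,0,0,0,0.8]])

```text
clock: 12.95
position: [0.5277, -0.1488, 0.0144]
ee_rot: [0.001, 0.995, 0.104, 0.001]
contact_force: [0.0, 0.2, 4.6]
width: 0.0231
gripper_force: 89.0
```

>>> servo_tool(increments=[[0,0,-1,0,0,0,0.8],[0,0,-2,0,0,0,0.8],[0,0,-3,0,0,0,0.8],[0,0,-3,0,0,0,0.8],[0,0,-3,0,0,0,0.8]])

```text
clock: 13.45
position: [0.5266, -0.1483, 0.135]
ee_rot: [0.0, 0.995, 0.104, 0.0]
contact_force: [0.9, -0.0, -1.8]
width: 0.023
gripper_force: 88.5
```

>>> servo_tool(increments=[[0,0,-1,0,0,6.4,0.8],[0,0,0,0,0,6.4,0.8],[0,0,0,0,0,6.4,0.8],[0,0,0,0,0,6.4,0.8],[0,0,0,0,0,6.4,0.8]])

```text
clock: 13.95
position: [0.5266, -0.1484, 0.144]
ee_rot: [0.0, 0.984, -0.177, 0.0]
contact_force: [1.3, -0.3, 0.3]
width: 0.023
gripper_force: 88.5
```

Run:
```python
from h import *
# tub frame target: marker centre y=+17; grip 5 mm from centre toward +x
a=np.radians(-20.4);x=np.array([np.cos(a),np.sin(a)]);y=np.array([-np.sin(a),np.cos(a)]);c=np.array([478.2,-337.8])
g=c+5*x+16*y;print(g);go(*g,-20.4)
```

```text
[ 488.4635627 -324.5463484]
t 13.95 pos [ 0.5266 -0.1484  0.144 ] yaw(x axis) -20.34 z [ 0. -0. -1.] w 0.023 gf 88.5 F [ 1.3 -0.3  0.3]
  go tool x 2.55 y 17.85 cm rz 0.1 z 0.1440
```

>>> servo_tool(increments=[[0.51,3.55,0,0,0,0,0.8],[0.51,3.55,0,0,0,0,0.8],[0.51,3.55,0,0,0,0,0.8],[0.51,3.55,0,0,0,0,0.8],[0.51,3.55,0,0,0,0,0.8]])

```text
clock: 14.45
position: [0.4893, -0.3251, 0.144]
ee_rot: [0.0, 0.985, -0.174, 0.0]
contact_force: [0.5, -0.1, -0.6]
width: 0.0227
gripper_force: 88.6
```

>>> servo_tool(increments=[[0,0,2,0,0,0,0.8],[0,0,2,0,0,0,0.8],[0,0,2,0,0,0,0.8],[0,0,1,0,0,0,0.8],[0,0,1,0,0,0,0.8]])

```text
clock: 14.95
position: [0.4899, -0.324, 0.0632]
ee_rot: [0.0, 0.985, -0.174, 0.0]
contact_force: [0.8, 0.4, -0.4]
width: 0.0226
gripper_force: 88.6
```

>>> servo_tool(increments=[[0,0,0.5,0,0,0,0.8],[0,0,0.5,0,0,0,0.8],[0,0,0.5,0,0,0,0.8],[0,0,0,0,0,0,0.8],[0,0,0,0,0,0,0.8]])

```text
clock: 15.45
position: [0.49, -0.324, 0.0485]
ee_rot: [0.0, 0.985, -0.174, 0.0]
contact_force: [-0.0, -1.8, 0.4]
width: 0.0228
gripper_force: 88.6
```

Run:
```python
from h import *
go(489.2,-323.3,-20.4)
im=optics.get_image('wrist');cv2.imwrite('pics/w6.png',im[:,:,::-1])
```

```text
t 15.45 pos [ 0.49   -0.324   0.0485] yaw(x axis) -20.07 z [ 0. -0. -1.] w 0.0228 gf 88.6 F [-0.  -1.8  0.4]
  go tool x -0.10 y -0.04 cm rz 0.3 z 0.0485
```

View pics/w6.png

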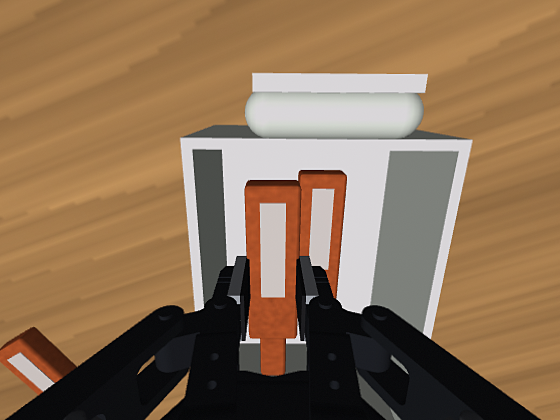

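Marker B is held inside the tub, left of marker A and level. Lowering it and letting go.

>>> servo_tool(increments=[[0,0,0.5,0,0,0,0.8],[0,0,0.5,0,0,0,0.8],[0,0,0.2,0,0,0,0.8],[0,0,0,0,0,0,0.3],[0,0,0,0,0,0,0.25]])

```text
clock: 16.0
position: [0.4893, -0.3275, 0.0378]
ee_rot: [0.003, 0.985, -0.173, 0.0]
contact_force: [-7.1, -6.8, 7.8]
width: 0.0318
gripper_force: 5.6
```

>>> servo_tool(increments=[[0,0,0,0,0,0,0.2],[0,0,-1,0,0,0,0.2],[0,0,-3,0,0,0,0.2],[0,0,-4,0,0,0,0.2],[0,0,-4,0,0,0,0.2]])

```text
clock: 16.5
position: [0.4895, -0.3233, 0.157]
ee_rot: [-0.001, 0.985, -0.174, -0.001]
contact_force: [0.3, -1.4, 0.6]
width: 0.0343
gripper_force: 0.0
```

Run:
```python
from h import *
cal=optics.get_calibration('wrist');im=optics.get_image('wrist');cv2.imwrite('pics/w7.png',im[:,:,::-1])
red(im,cal,z=.018,yr=(-.5,.25),xr=(.3,.7))
go(420,-141,7)
```

```text
red px [ 16. 346.] centre [429.4   0.5] size [67.  55.6] axis 0.1 centroid shift along axis -3.9
red px [121. 287.] centre [ 452.8 -143.5] size [70.3 32.7] axis 11.3 centroid shift along axis 1.1
red px [288. 203.] centre [ 477.6 -332.6] size [113.2  52.1] axis -20.7 centroid shift along axis 5.5
t 16.55 pos [ 0.493  -0.3261  0.1647] yaw(x axis) -20.07 z [ 0.01  -0.007 -1.   ] w 0.0342 gf 0.0 F [ 0.9 -0.9  4.9]
  go tool x -13.20 y -14.88 cm rz -27.1 z 0.1647
```

>>> servo_tool(increments=[[-2.6,-3,0,0,0,-5.4,-0.3],[-2.3,-3.2,0,0,0,-5.4,-0.3],[-2,-3.4,0,0,0,-5.4,-0.3],[-1.7,-3.6,0,0,0,-5.4,-0.3],[-1.4,-3.8,0,0,0,-5.4,-0.3]])

```text
clock: 17.05
position: [0.4171, -0.1369, 0.1562]
ee_rot: [-0.0, 0.998, 0.062, 0.0]
contact_force: [0.3, -0.5, 0.3]
width: 0.0556
gripper_force: 0.0
```

>>> servo_tool(increments=[[0,0,1,0,0,0,-0.3],[0,0,1,0,0,0,-0.3],[0,0,0,0,0,0,-0.3],[0,0,0,0,0,0,-0.3],[0,0,0,0,0,0,-0.3]])

```text
clock: 17.55
position: [0.4185, -0.1396, 0.1363]
ee_rot: [0.0, 0.998, 0.06, 0.0]
contact_force: [-0.6, -0.1, -0.4]
width: 0.0556
gripper_force: 0.0
```

Run:
```python
from h import *
show()
cal=optics.get_calibration('wrist');im=optics.get_image('wrist');cv2.imwrite('pics/w8.png',im[:,:,::-1])
red(im,cal,z=.013);blob('wrist','marker1_c',.013);find('wrist',['marker1_c'])
```

```text
t 17.55 pos [ 0.4185 -0.1396  0.1363] yaw(x axis) 6.85 z [ 0. -0. -1.] w 0.0556 gf 0.0 F [-0.6 -0.1 -0.4]
red px [105. 173.] centre [427.3   5. ] size [64.2 42.5] axis 0.2 centroid shift along axis -0.6
red px [277. 185.] centre [ 430.5 -141.5] size [109.9  25.7] axis 11.8 centroid shift along axis 5.3
wrist marker1_c 0.74 box [108. 173.  53.  78.] c mm [427.4   4.8] size [66.1 44. ] long axis deg 179.2 mean [427.9   4. ]
wrist marker1_c 0.6 box [528. 153.  65.  84.] c mm [ 485.1 -340.4] size [74.7  8.3] long axis deg 159.2 mean [ 485.2 -340.7]
wrist marker1_c 0.61 [506.2 153.6] [ 0.4834 -0.3283  0.007 ]
```

>>> servo_tool(increments=[[1.7,0.3,3,0,0,-5,-0.3],[0,0,3,0,0,0,-0.3],[0,0,3,0,0,0,-0.3],[0,0,2,0,0,0,-0.3],[0,0,1.3,0,0,0,-0.3]], squeeze=90)

```text
clock: 18.2
position: [0.4344, -0.1394, 0.0118]
ee_rot: [-0.001, 0.995, 0.104, -0.001]
contact_force: [-0.6, 0.3, 0.9]
width: 0.0558
gripper_force: 0.0
```

>>> servo_tool(increments=[[0,0,0,0,0,0,0.4],[0,0,0,0,0,0,0.6],[0,0,0,0,0,0,0.8],[0,0,0,0,0,0,0.8],[0,0,0,0,0,0,0.8]])

```text
clock: 18.7
position: [0.4357, -0.1399, 0.0141]
ee_rot: [0.001, 0.995, 0.104, 0.001]
contact_force: [-0.0, 0.2, 3.3]
width: 0.0231
gripper_force: 88.8
```

>>> servo_tool(increments=[[0,0,-1,0,0,0,0.8],[0,0,-2,0,0,0,0.8],[0,0,-3,0,0,0,0.8],[0,0,-3,0,0,0,0.8],[0,0,-3,0,0,0,0.8]])

```text
clock: 19.2
position: [0.4348, -0.1394, 0.1352]
ee_rot: [0.0, 0.995, 0.104, 0.0]
contact_force: [0.8, -1.0, -0.9]
width: 0.0228
gripper_force: 88.5
```

>>> servo_tool(increments=[[0,0,-1,0,0,6.4,0.8],[0,0,0,0,0,6.4,0.8],[0,0,0,0,0,6.4,0.8],[0,0,0,0,0,6.4,0.8],[0,0,0,0,0,6.4,0.8]])

```text
clock: 19.7
position: [0.4349, -0.1394, 0.1442]
ee_rot: [0.0, 0.984, -0.177, 0.0]
contact_force: [0.0, -0.1, 0.4]
width: 0.0231
gripper_force: 88.5
```

Run:
```python
from h import *
a=np.radians(-20.4);x=np.array([np.cos(a),np.sin(a)]);y=np.array([-np.sin(a),np.cos(a)]);c=np.array([478.2,-337.8])
g=c+5*x+5*y;print(g);go(*g,-20.4)
```

```text
[ 484.62927018 -334.85645029]
t 19.7 pos [ 0.4349 -0.1394  0.1442] yaw(x axis) -20.34 z [ 0.001 -0.    -1.   ] w 0.0231 gf 88.5 F [ 0.  -0.1  0.4]
  go tool x 11.46 y 16.60 cm rz 0.1 z 0.1442
```

>>> servo_tool(increments=[[2.29,3.32,0,0,0,0,0.8],[2.29,3.32,0,0,0,0,0.8],[2.29,3.32,0,0,0,0,0.8],[2.29,3.32,0,0,0,0,0.8],[2.3,3.32,0,0,0,0,0.8]])

```text
clock: 20.2
position: [0.4858, -0.3362, 0.1442]
ee_rot: [0.0, 0.985, -0.174, 0.0]
contact_force: [1.6, 0.8, 0.1]
width: 0.0229
gripper_force: 88.6
```

>>> servo_tool(increments=[[0,0,2,0,0,0,0.8],[0,0,2,0,0,0,0.8],[0,0,2,0,0,0,0.8],[0,0,1,0,0,0,0.8],[0,0,1,0,0,0,0.8]])

```text
clock: 20.7
position: [0.4858, -0.3348, 0.0633]
ee_rot: [0.0, 0.985, -0.174, 0.0]
contact_force: [-0.0, 0.0, -0.9]
width: 0.0233
gripper_force: 88.6
```

>>> servo_tool(increments=[[0,0,0.5,0,0,0,0.8],[0,0,0.5,0,0,0,0.8],[0,0,0.5,0,0,0,0.8],[0,0,0.5,0,0,0,0.8],[0,0,0.3,0,0,0,0.8]])

```text
clock: 21.2
position: [0.4862, -0.3354, 0.0436]
ee_rot: [0.001, 0.985, -0.174, 0.001]
contact_force: [-7.2, 4.8, 35.3]
width: 0.0228
gripper_force: 92.9
```

>>> servo_tool(increments=[[0,0,0,0,0,0,0.3],[0,0,0,0,0,0,0.1],[0,0,0,0,0,0,0.1],[0,0,-1,0,0,0,0.1],[0,0,-3,0,0,0,0.1]])

```text
clock: 21.7
position: [0.4839, -0.3332, 0.0782]
ee_rot: [-0.002, 0.985, -0.174, -0.003]
contact_force: [-0.1, -0.9, -0.2]
width: 0.0383
gripper_force: 0.0
```

>>> servo_tool(increments=[[0,0,-4,0,0,0,0.1],[0,0,-3,0,0,0,0.1],[0,0,0,0,0,0,0.1],[0,0,0,0,0,0,0.1],[0,0,0,0,0,0,0.1]])

```text
clock: 22.2
position: [0.485, -0.3341, 0.1493]
ee_rot: [-0.001, 0.985, -0.174, -0.001]
contact_force: [-0.9, 0.4, -0.2]
width: 0.0386
gripper_force: 0.0
```

Run:
```python
from h import *
cal=optics.get_calibration('wrist');im=optics.get_image('wrist');cv2.imwrite('pics/w9.png',im[:,:,::-1])
red(im,cal,z=.025,yr=(-.5,.25),xr=(.3,.7))
cs=optics.get_calibration('scene');si=optics.get_image('scene');red(si,cs,z=.012)
go(427,5,0)
```

```text
red px [  9. 350.] centre [424.8 -28.6] size [78.  31.5] axis -35.3 centroid shift along axis -2.6
red px [275. 202.] centre [ 476.6 -331.9] size [119.4  50.8] axis -20.7 centroid shift along axis 5.2
t 22.3 pos [ 0.4849 -0.3341  0.1488] yaw(x axis) -20.08 z [-0.002  0.002 -1.   ] w 0.0385 gf 0.0 F [0.1 0.  0.2]
  go tool x -17.08 y -29.86 cm rz -20.1 z 0.1488
```

View pics/w9.png

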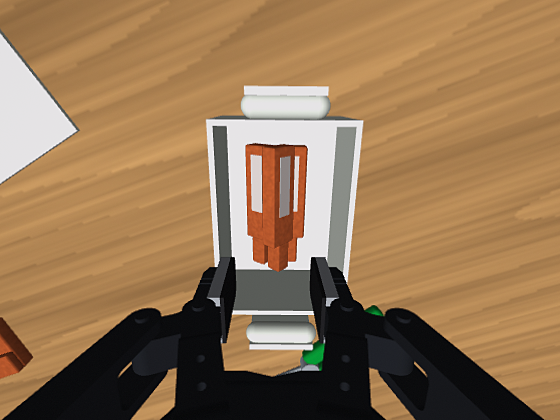

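The third marker lies on top, between the other two, well below the plug space. Now to the feet.

>>> servo_tool(increments=[[-1.9,-3.3,0,0,0,0,-0.6],[-1.9,-3.3,0,0,0,0,-0.6],[-1.9,-3.3,0,0,0,0,-0.6],[-1.9,-3.3,0,0,0,0,-0.6],[-1.9,-3.3,0,0,0,0,-0.6]])

```text
clock: 22.8
position: [0.4521, -0.1455, 0.1492]
ee_rot: [-0.0, 0.985, -0.175, -0.001]
contact_force: [1.2, 0.0, 0.3]
width: 0.0683
gripper_force: 0.0
```

>>> servo_tool(increments=[[-1.9,-3.3,0,0,0,0,-0.6],[-1.9,-3.3,0,0,0,0,-0.6],[-1.9,-3.4,0,0,0,-6.7,-0.6],[-1.5,-3.5,0,0,0,-6.7,-0.6],[0,0,0,0,0,-6.7,-0.6]])

```text
clock: 23.3
position: [0.4248, 0.0078, 0.1492]
ee_rot: [-0.001, 1.0, 0.005, -0.002]
contact_force: [-0.5, -0.4, -0.2]
width: 0.0684
gripper_force: 0.0
```

>>> servo_tool(increments=[[0,0,0,0,0,0,-0.4],[0,0,0,0,0,0,-0.4],[0,0,0,0,0,0,-0.4],[0,0,0,0,0,0,-0.4],[0,0,0,0,0,0,-0.4]])

```text
clock: 23.8
position: [0.4275, 0.0032, 0.1502]
ee_rot: [0.0, 1.0, -0.001, -0.0]
contact_force: [-0.6, -0.4, 0.3]
width: 0.0598
gripper_force: 0.0
```

Run:
```python
from h import *
cal=optics.get_calibration('wrist');im=optics.get_image('wrist');cv2.imwrite('pics/w10.png',im[:,:,::-1])
red(im,cal,z=.015)
blob('wrist','foot1_c',.015);find('wrist',['foot1_c'])
go(427,5,0)
```

```text
red px [272. 198.] centre [428.    4.9] size [63.7 34.4] axis 0.9 centroid shift along axis -0.4
red px [122. 184.] centre [440.6 139.4] size [63.5 41.7] axis -2.3 centroid shift along axis -0.6
wrist foot1_c 0.65 box [124. 189.  53.  74.] c mm [440.2 139.5] size [65.8 43.2] long axis deg 177.9 mean [440.9 138.3]
wrist foot1_c 0.57 [121.9 185.3] [0.4399 0.1413 0.011 ]
t 23.95 pos [0.4274 0.0035 0.1503] yaw(x axis) -0.03 z [-0. -0. -1.] w 0.0599 gf 0.0 F [ 0.2 -0.4 -0.2]
  go tool x -0.04 y -0.15 cm rz -0.0 z 0.1503
```

View pics/w10.png

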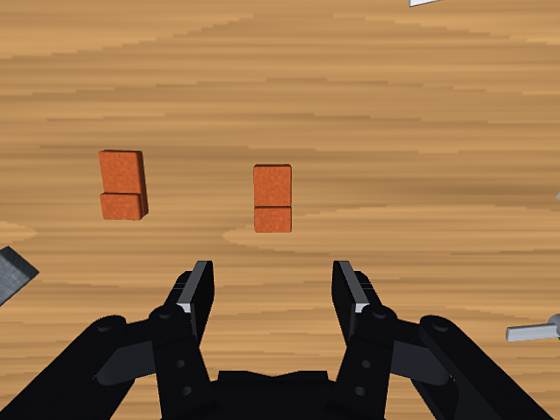

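Feet at (272,198) and (122,184), each with its raised end towards the robot. Grasping the first.

>>> servo_tool(increments=[[-0.2,-0.15,3.5,0,0,0,-0.4],[0,0,3.5,0,0,0,-0.4],[0,0,3.5,0,0,0,-0.4],[0,0,2,0,0,0,-0.4],[0,0,1.3,0,0,0,-0.4]], squeeze=90)

```text
clock: 24.45
position: [0.4244, 0.0053, 0.0107]
ee_rot: [-0.0, 1.0, -0.0, -0.001]
contact_force: [0.5, -0.5, 0.5]
width: 0.0599
gripper_force: 0.0
```

>>> servo_tool(increments=[[0,0,0,0,0,0,0.1],[0,0,0,0,0,0,0.4],[0,0,0,0,0,0,0.7],[0,0,0,0,0,0,0.7],[0,0,0,0,0,0,0.7]])

```text
clock: 24.95
position: [0.426, 0.0052, 0.0129]
ee_rot: [0.0, 1.0, 0.0, 0.001]
contact_force: [0.2, 0.3, -1.0]
width: 0.0316
gripper_force: 89.2
```

>>> servo_tool(increments=[[0,0,-1,0,0,0,0.7],[0,0,-2,0,0,0,0.7],[0,0,-3,0,0,0,0.7],[0,0,-4,0,0,0,0.7],[0,0,-4,0,0,0,0.7]])

```text
clock: 25.45
position: [0.4248, 0.0054, 0.1543]
ee_rot: [0.0, 1.0, 0.0, 0.0]
contact_force: [1.3, 0.3, -1.1]
width: 0.0315
gripper_force: 89.3
```

```bash
cat >> h.py <<'E'
def tub(which,dx,dy):
    c,a={'sq':((509.1,381.0),-3.9),'lo':((478.2,-337.8),-20.4)}[which]
    a=np.radians(a);return np.array(c)+dx*np.array([np.cos(a),np.sin(a)])+dy*np.array([-np.sin(a),np.cos(a)])
E
python3 - <<'E'
from h import *
go(*tub('sq',-3,21),-3.9)
E
```

```text
t 25.45 pos [0.4248 0.0054 0.1543] yaw(x axis) 0.02 z [ 0. -0. -1.] w 0.0315 gf 89.3 F [ 1.3  0.3 -1.1]
  go tool x 8.29 y -39.67 cm rz 3.9 z 0.1543
```

>>> servo_tool(increments=[[0.83,-3.97,0,0,0,0,0.7],[0.83,-3.97,0,0,0,0,0.7],[0.83,-3.97,0,0,0,0,0.7],[0.83,-3.97,0,0,0,0,0.7],[0.83,-3.97,0,0,0,0,0.7]])

```text
clock: 25.95
position: [0.4668, 0.2055, 0.1533]
ee_rot: [-0.0, 1.0, 0.0, 0.001]
contact_force: [0.4, -1.8, -1.4]
width: 0.0315
gripper_force: 89.3
```

>>> servo_tool(increments=[[0.83,-3.97,0,0,0,0,0.7],[0.83,-3.97,0,0,0,0,0.7],[0.83,-3.97,0,0,0,0,0.7],[0.83,-3.97,0,0,0,0,0.7],[0.83,-3.97,0,0,0,0,0.7]])

```text
clock: 26.45
position: [0.5081, 0.404, 0.1531]
ee_rot: [0.0, 1.0, 0.0, 0.0]
contact_force: [0.7, 0.3, -0.6]
width: 0.0314
gripper_force: 89.3
```

>>> servo_tool(increments=[[0,0,0,0,0,3.9,0.7],[0,0,0,0,0,0,0.7],[0,0,0,0,0,0,0.7],[0,0,0,0,0,0,0.7],[0,0,0,0,0,0,0.7]])

```text
clock: 26.95
position: [0.5082, 0.4015, 0.1527]
ee_rot: [0.0, 0.999, -0.034, 0.0]
contact_force: [0.4, 0.8, -0.8]
width: 0.0315
gripper_force: 89.5
```

Run:
```python
from h import *
im=optics.get_image('wrist');cv2.imwrite('pics/w11.png',im[:,:,::-1])
go(*tub('sq',-3,21),-3.9)
```

```text
t 27.0 pos [0.5083 0.4016 0.1526] yaw(x axis) -3.91 z [ 0. -0. -1.] w 0.0319 gf 89.5 F [-0.  -0.1 -0.6]
  go tool x -0.08 y -0.06 cm rz -0.0 z 0.1526
```

View pics/w11.png

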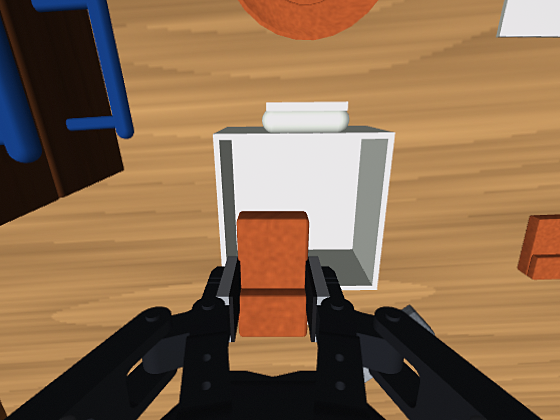

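The foot is held level over the square tub; rim corners at (215,133) and (394,133). A drawer handle is visible at (128,130), so I'll check that clearance.

Run:
```python
from h import *
cal=optics.get_calibration('wrist')
P=ray(cal,[[215,133],[394,133],[378,289]],.07)[:,:2]*1000
print(P,(P[0]+P[2])/2);d=P[1]-P[0];print(np.hypot(*d),np.degrees(np.arctan2(d[1],d[0]))+90)
for z in(.05,.1,.15):print(z,ray(cal,[[128,135],[65,200]],z))
```

```text
[[574.68678478 437.68527432]
 [566.10371528 315.87008388]
 [442.95816437 321.86842283]] [508.82247457 379.77684858]
122.11719659468622 -4.03038615366188
0.05 [[0.57601294 0.50620784 0.05      ]
 [0.52936766 0.56700736 0.05      ]]
0.1 [[0.57933634 0.48326149 0.1       ]
 [0.54249516 0.53128191 0.1       ]]
0.15 [[0.58265974 0.46031513 0.15      ]
 [0.55562267 0.49555645 0.15      ]]
```

>>> servo_tool(increments=[[0,0,2.5,0,0,0,0.7],[0,0,2.5,0,0,0,0.7],[0,0,2,0,0,0,0.7],[0,0,2,0,0,0,0.7],[0,0,1,0,0,0,0.7]])

```text
clock: 27.5
position: [0.5074, 0.4012, 0.0506]
ee_rot: [0.001, 0.999, -0.034, -0.001]
contact_force: [-0.7, -0.6, -0.7]
width: 0.0317
gripper_force: 89.5
```

>>> servo_tool(increments=[[0,0,0.7,0,0,0,0.7],[0,0,0.7,0,0,0,0.7],[0,0,0.4,0,0,0,0.7],[0,0,0,0,0,0,0.7],[0,0,0,0,0,0,0.7]])

```text
clock: 28.0
position: [0.5088, 0.4026, 0.0363]
ee_rot: [-0.001, 0.999, -0.034, 0.001]
contact_force: [-1.9, -1.8, 5.7]
width: 0.0314
gripper_force: 93.1
```

>>> servo_tool(increments=[[0,0,0,0,0,0,0.1],[0,0,0,0,0,0,0.06],[0,0,0,0,0,0,0.06],[0,0,-1,0,0,0,0.06],[0,0,-3,0,0,0,0.06]])

```text
clock: 28.5
position: [0.5069, 0.4015, 0.0729]
ee_rot: [0.001, 0.999, -0.034, -0.002]
contact_force: [0.6, -0.0, 0.2]
width: 0.0397
gripper_force: 0.0
```

>>> servo_tool(increments=[[0,0,-4,0,0,0,0.06],[0,0,-4,0,0,0,0.06],[0,0,0,0,0,0,0.06],[0,0,0,0,0,0,-0.4],[0,0,0,0,0,0,-0.4]])

```text
clock: 29.0
position: [0.5077, 0.4022, 0.1538]
ee_rot: [0.0, 0.999, -0.034, -0.0]
contact_force: [-0.6, 0.6, 0.2]
width: 0.06
gripper_force: 0.0
```

Run:
```python
from h import *
cal=optics.get_calibration('wrist');im=optics.get_image('wrist');cv2.imwrite('pics/w12.png',im[:,:,::-1])
red(im,cal,z=.018,xr=(.3,.6),yr=(0,.5))
go(438,140,-3)
```

```text
red px [542. 246.] centre [440.9 155.2] size [74.7 38.4] axis 12.2 centroid shift along axis -0.3
red px [276. 195.] centre [510.3 399.7] size [62.5 34.3] axis -3.9 centroid shift along axis 0.2
t 29.05 pos [0.5075 0.402  0.1531] yaw(x axis) -3.87 z [-0.002 -0.001 -1.   ] w 0.0594 gf 0.0 F [-0.7 -0.5 -0.1]
  go tool x -5.16 y 26.61 cm rz -0.9 z 0.1531
```

>>> servo_tool(increments=[[-0.65,3.32,0,0,0,0,-0.4],[-0.65,3.32,0,0,0,0,-0.4],[-0.65,3.32,0,0,0,0,-0.4],[-0.65,3.32,0,0,0,0,-0.4],[-0.65,3.32,0,0,0,0,-0.4]])

```text
clock: 29.55
position: [0.4633, 0.2375, 0.1528]
ee_rot: [0.001, 0.999, -0.034, -0.001]
contact_force: [-0.7, -0.5, -0.6]
width: 0.0593
gripper_force: 0.0
```

>>> servo_tool(increments=[[-0.65,3.32,0,0,0,0,-0.4],[-0.65,3.32,0,0,0,0,-0.4],[-0.65,3.32,0,0,0,0,-0.4],[0,0,0,0,0,0,-0.4],[0,0,0,0,0,0,-0.4]])

```text
clock: 30.05
position: [0.438, 0.1406, 0.1536]
ee_rot: [-0.0, 0.999, -0.035, -0.001]
contact_force: [0.4, 0.1, -0.2]
width: 0.0596
gripper_force: 0.0
```

Run:
```python
from h import *
cal=optics.get_calibration('wrist');im=optics.get_image('wrist');cv2.imwrite('pics/w13.png',im[:,:,::-1])
red(im,cal,z=.015)
go(438,140,-3)
```

```text
red px [274. 194.] centre [440.5 140.1] size [64.  33.9] axis -2.4 centroid shift along axis -0.1
t 30.1 pos [0.4385 0.1412 0.1537] yaw(x axis) -3.92 z [-0.001  0.    -1.   ] w 0.0599 gf 0.0 F [ 0.2 -0.   0.1]
  go tool x -0.04 y 0.12 cm rz -0.9 z 0.1537
```

>>> servo_tool(increments=[[-0.1,0.1,3.6,0,0,-1.4,-0.4],[0,0,3.6,0,0,0,-0.4],[0,0,3.6,0,0,0,-0.4],[0,0,2,0,0,0,-0.4],[0,0,1.3,0,0,0,-0.4]], squeeze=90)

```text
clock: 30.6
position: [0.4365, 0.141, 0.011]
ee_rot: [0.0, 1.0, -0.021, -0.002]
contact_force: [-1.3, -0.1, -0.6]
width: 0.0598
gripper_force: 0.0
```

>>> servo_tool(increments=[[0,0,0,0,0,0,0.1],[0,0,0,0,0,0,0.4],[0,0,0,0,0,0,0.7],[0,0,0,0,0,0,0.7],[0,0,0,0,0,0,0.7]])

```text
clock: 31.1
position: [0.4378, 0.1401, 0.0139]
ee_rot: [-0.0, 1.0, -0.022, 0.001]
contact_force: [-0.4, -0.4, -0.3]
width: 0.0316
gripper_force: 89.2
```

>>> servo_tool(increments=[[0,0,-1,0,0,0,0.7],[0,0,-2,0,0,0,0.7],[0,0,-3,0,0,0,0.7],[0,0,-4,0,0,0,0.7],[0,0,-4,0,0,0,0.7]])

```text
clock: 31.6
position: [0.4368, 0.1398, 0.1553]
ee_rot: [0.0, 1.0, -0.022, 0.0]
contact_force: [0.9, 0.2, -1.0]
width: 0.0315
gripper_force: 89.3
```

>>> servo_tool(increments=[[0.96,-3.7,0,0,0,0,0.7],[0.96,-3.7,0,0,0,0,0.7],[0.96,-3.7,0,0,0,0,0.7],[0.96,-3.7,0,0,0,0,0.7],[0.96,-3.7,0,0,0,0,0.7]])

```text
clock: 32.1
position: [0.4935, 0.3241, 0.1544]
ee_rot: [-0.0, 1.0, -0.022, 0.001]
contact_force: [1.3, -0.4, -0.4]
width: 0.0314
gripper_force: 89.4
```

>>> servo_tool(increments=[[0.96,-3.7,0,0,0,0,0.7],[0,0,0,0,0,1.4,0.7],[0,0,0,0,0,0,0.7],[0,0,0,0,0,0,0.7],[0,0,0,0,0,0,0.7]])

```text
clock: 32.6
position: [0.5041, 0.358, 0.1536]
ee_rot: [0.0, 0.999, -0.034, -0.0]
contact_force: [-0.4, 0.3, 0.7]
width: 0.0318
gripper_force: 89.5
```

Run:
```python
from h import *
go(*tub('sq',-3,-20),-3.9)
```

```text
t 32.6 pos [0.5041 0.358  0.1536] yaw(x axis) -3.92 z [-0.    -0.001 -1.   ] w 0.0318 gf 89.5 F [-0.4  0.3  0.7]
  go tool x 0.05 y -0.33 cm rz -0.0 z 0.1536
```

>>> servo_tool(increments=[[0,-0.2,2.5,0,0,0,0.7],[0,0,2.5,0,0,0,0.7],[0,0,2,0,0,0,0.7],[0,0,2,0,0,0,0.7],[0,0,1,0,0,0,0.7]])

```text
clock: 33.1
position: [0.5036, 0.3596, 0.0519]
ee_rot: [0.001, 0.999, -0.034, -0.001]
contact_force: [-0.5, -0.9, -0.5]
width: 0.0315
gripper_force: 89.5
```

>>> servo_tool(increments=[[0,0,0.7,0,0,0,0.7],[0,0,0.6,0,0,0,0.7],[0,0,0,0,0,0,0.7],[0,0,0,0,0,0,0.06],[0,0,0,0,0,0,0.06]])

```text
clock: 33.6
position: [0.5052, 0.3616, 0.0412]
ee_rot: [-0.0, 0.999, -0.034, 0.001]
contact_force: [0.6, -0.1, 0.0]
width: 0.0403
gripper_force: 0.0
```

>>> servo_tool(increments=[[0,0,0,0,0,0,0.06],[0,0,-1,0,0,0,0.06],[0,0,-3,0,0,0,0.06],[0,0,-4,0,0,0,0.06],[0,0,-4,0,0,0,0.06]])

```text
clock: 34.1
position: [0.5044, 0.3611, 0.1621]
ee_rot: [0.0, 0.999, -0.034, -0.0]
contact_force: [0.9, 1.1, 1.0]
width: 0.0403
gripper_force: 0.0
```

>>> servo_tool(increments=[[0,0,0,0,0,0,0.06],[0,0,0,0,0,0,0.06],[0,0,0,0,0,0,0],[0,0,0,0,0,0,0],[0,0,0,0,0,0,0]])

```text
clock: 34.6
position: [0.5039, 0.3609, 0.1589]
ee_rot: [0.001, 0.999, -0.034, -0.001]
contact_force: [-0.9, -0.3, -0.4]
width: 0.0426
gripper_force: 0.0
```

Run:
```python
from h import *
cal=optics.get_calibration('wrist');im=optics.get_image('wrist');cv2.imwrite('pics/w14.png',im[:,:,::-1])
red(im,cal,z=.018,xr=(.3,.6),yr=(0,.5))
a=optics.get_image('scene');b=optics.get_image('side')
cv2.imwrite('pics/d.png',np.hstack([cv2.resize(b,(480,360)),cv2.resize(im,(320,240),interpolation=3)[:, :] if 0 else cv2.copyMakeBorder(cv2.resize(im,(320,240)),0,120,0,0,cv2.BORDER_CONSTANT)])[:,:,::-1])
go(685,155,-4)
```

```text
red px [231. 192.] centre [511.2 400.3] size [62.2 34.8] axis -4.0 centroid shift along axis -0.6
red px [272. 191.] centre [509.  362.6] size [63.2 33.4] axis -4.0 centroid shift along axis -0.4
t 34.75 pos [0.5044 0.3611 0.1595] yaw(x axis) -3.88 z [-0.001 -0.001 -1.   ] w 0.043 gf 0.0 F [ 0.5  0.5 -0.4]
  go tool x 19.41 y 19.34 cm rz 0.1 z 0.1595
```

View pics/d.png

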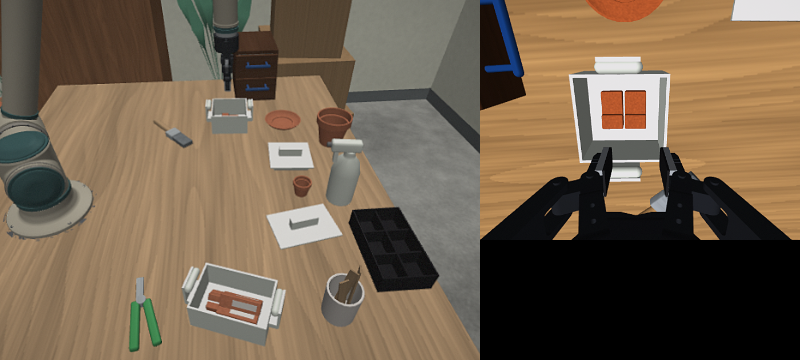

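Both feet lie flat in the square tub (right inset), all the markers are in the long tub, and nothing red is left on the table. Next is the square lid.

>>> servo_tool(increments=[[2.77,2.76,0,0,0,0,0],[2.77,2.76,0,0,0,0,0],[2.77,2.76,0,0,0,0,0],[2.77,2.76,0,0,0,0,0],[2.77,2.76,0,0,0,0,0]])

```text
clock: 35.25
position: [0.6343, 0.213, 0.16]
ee_rot: [0.0, 0.999, -0.034, -0.0]
contact_force: [-0.6, 0.4, 0.3]
width: 0.043
gripper_force: 0.0
```

>>> servo_tool(increments=[[2.77,2.76,0,0,0,0,0],[2.77,2.76,0,0,0,0,0],[0,0,0,0,0,0,0],[0,0,0,0,0,0,0],[0,0,0,0,0,0,0]])

```text
clock: 35.75
position: [0.6841, 0.1561, 0.1599]
ee_rot: [-0.0, 0.999, -0.034, -0.001]
contact_force: [-0.4, -0.1, -0.3]
width: 0.0427
gripper_force: 0.0
```

```bash
cat >> h.py <<'E'
def lid(im,cal,zt=.022,zr=.048):
    "white plate corners, then the darker rib side"
    hsv=cv2.cvtColor(im,cv2.COLOR_RGB2HSV)
    m=((hsv[:,:,1]<40)&(hsv[:,:,2]>90)).astype(np.uint8);m=cv2.morphologyEx(m,cv2.MORPH_OPEN,np.ones((5,5)))
    for c in cv2.findContours(m,cv2.RETR_EXTERNAL,cv2.CHAIN_APPROX_NONE)[0]:
        if cv2.contourArea(c)<4000: continue
        P=ray(cal,c.reshape(-1,2),zt)[:,:2]*1000
        (o,(w,h),a)=cv2.minAreaRect(P.astype(np.float32))
        if w<h: w,h,a=h,w,a-90
        print('white px',np.round(c.reshape(-1,2).mean(0)),c.reshape(-1,2).min(0),c.reshape(-1,2).max(0),'centre',np.round(o,1),'size',np.round([w,h],1),'axis',round((a+90)%180-90,1))
E
python3 - <<'E'
from h import *
cal=optics.get_calibration('wrist');im=optics.get_image('wrist');cv2.imwrite('pics/w15.png',im[:,:,::-1])
lid(im,cal);find('wrist',['lid_square_rib']);blob('wrist','lid_square_rib',.022)
go(685,155,-4)
E
```

```text
white px [276. 189.] [201 122] [353 261] centre [685.7 154.4] size [130.7 130. ] axis -4.7
white px [545. 202.] [530 119] [559 284] centre [656.8 -89.8] size [161.5  27. ] axis 12.2
white px [508.  52.] [438   0] [559  97] centre [792.  -32.6] size [103.1  67.7] axis 85.6
wrist lid_square_rib 0.7 [275.6 197.5] [0.6887 0.1548 0.035 ]
wrist lid_square_rib 0.74 box [277. 193. 155. 142.] c mm [685.4 155.4] size [131.5 131.5] long axis deg 175.4 mean [690.4 154.7]
t 35.9 pos [0.6842 0.1566 0.1604] yaw(x axis) -3.79 z [-0.  0. -1.] w 0.0425 gf 0.0 F [ 0.  -0.1 -0.3]
  go tool x 0.09 y 0.15 cm rz 0.2 z 0.1604
```

>>> servo_tool(increments=[[0.15,0.2,3,0,0,0.9,0],[0,0,3,0,0,0,0],[0,0,3,0,0,0,0],[0,0,2,0,0,0,0],[0,0,0.8,0,0,0,0]], squeeze=100)

```text
clock: 36.4
position: [0.6842, 0.154, 0.0399]
ee_rot: [0.0, 0.999, -0.041, -0.002]
contact_force: [-0.5, 0.6, -0.8]
width: 0.0426
gripper_force: 0.0
```

>>> servo_tool(increments=[[0,0,0.4,0,0,0,0.3],[0,0,0,0,0,0,0.6],[0,0,0,0,0,0,0.9],[0,0,0,0,0,0,0.9],[0,0,0,0,0,0,0.9]])

```text
clock: 36.9
position: [0.6868, 0.1533, 0.0391]
ee_rot: [-0.0, 0.999, -0.042, 0.001]
contact_force: [-0.2, -0.0, 0.0]
width: 0.0156
gripper_force: 100.2
```

Run:
```python
from h import *
show()
```

```text
t 36.9 pos [0.6868 0.1533 0.0391] yaw(x axis) -4.78 z [ 0.001  0.    -1.   ] w 0.0156 gf 100.2 F [-0.2 -0.   0. ]
```

>>> servo_tool(increments=[[0,0,-0.5,0,0,0,0.9],[0,0,-1.5,0,0,0,0.9],[0,0,-3,0,0,0,0.9],[0,0,-4,0,0,0,0.9],[0,0,-3,0,0,0,0.9]])

```text
clock: 37.4
position: [0.6873, 0.1534, 0.1622]
ee_rot: [-0.0, 0.999, -0.042, 0.002]
contact_force: [0.9, -0.6, 0.7]
width: 0.0155
gripper_force: 100.4
```

>>> servo_tool(increments=[[0,0,-1,0,0,0,0.9],[0,0,0,0,0,0,0.9],[0,0,0,0,0,0,0.9],[0,0,0,0,0,0,0.9],[0,0,0,0,0,0,0.9]])

```text
clock: 37.9
position: [0.6854, 0.1531, 0.1661]
ee_rot: [0.0, 0.999, -0.042, -0.002]
contact_force: [-0.4, 0.5, -0.1]
width: 0.0155
gripper_force: 100.5
```

Run:
```python
from h import *
cal=optics.get_calibration('wrist');im=optics.get_image('wrist');cv2.imwrite('pics/w16.png',im[:,:,::-1])
z=manip.get_state()['position'][2]
for dz in(-.015,-.0165,-.018): lid(im,cal,zt=z+dz)
go(509,380.4,-4)
```

```text
white px [273. 243.] [138 144] [407 358] centre [686.1 154.4] size [128.6 128.6] axis 85.2
white px [541. 195.] [522 112] [559 277] centre [709.4  17.9] size [86.6 17.6] axis 11.5
white px [503.  49.] [429   0] [559  92] centre [781.9  48.2] size [59.9 34.8] axis 84.3
white px [273. 243.] [138 144] [407 358] centre [685.2 154.5] size [129.9 129.9] axis 85.2
white px [541. 195.] [522 112] [559 277] centre [708.8  16.6] size [87.4 17.8] axis 11.5
white px [503.  49.] [429   0] [559  92] centre [782.1  47.2] size [60.5 35.2] axis 84.3
white px [273. 243.] [138 144] [407 358] centre [684.4 154.6] size [131.2 131.2] axis 85.2
white px [541. 195.] [522 112] [559 277] centre [708.2  15.3] size [88.3 18. ] axis 11.5
white px [503.  49.] [429   0] [559  92] centre [782.2  46.3] size [61.1 35.5] axis 84.3
t 37.95 pos [0.6856 0.1532 0.1664] yaw(x axis) -4.78 z [-0.003 -0.    -1.   ] w 0.0159 gf 100.5 F [-0.2  0.3 -1.1]
  go tool x -19.49 y -21.17 cm rz -0.8 z 0.1664
```

>>> servo_tool(increments=[[-2.43,-2.63,0,0,0,0,0.9],[-2.43,-2.63,0,0,0,0,0.9],[-2.43,-2.63,0,0,0,0,0.9],[-2.43,-2.63,0,0,0,0,0.9],[-2.43,-2.63,0,0,0,0,0.9]])

```text
clock: 38.45
position: [0.575, 0.2953, 0.1674]
ee_rot: [0.0, 0.999, -0.042, -0.001]
contact_force: [0.3, -0.5, -2.0]
width: 0.0159
gripper_force: 100.5
```

>>> servo_tool(increments=[[-2.43,-2.63,0,0,0,0,0.9],[-2.43,-2.63,0,0,0,0,0.9],[-2.43,-2.63,0,0,0,-0.8,0.9],[0,0,0,0,0,0,0.9],[0,0,0,0,0,0,0.9]])

```text
clock: 38.95
position: [0.5095, 0.3796, 0.1677]
ee_rot: [0.001, 0.999, -0.034, -0.0]
contact_force: [0.2, 0.0, -0.8]
width: 0.0152
gripper_force: 100.5
```

>>> servo_tool(increments=[[0,0,0,0,0,0,0.9],[0,0,0,0,0,0,0.9],[0,0,0,0,0,0,0.9],[0,0,0,0,0,0,0.9],[0,0,0,0,0,0,0.9]])

```text
clock: 39.45
position: [0.5105, 0.3787, 0.1682]
ee_rot: [0.0, 0.999, -0.035, 0.0]
contact_force: [-0.7, 0.2, -1.2]
width: 0.0154
gripper_force: 100.5
```

Run:
```python
from h import *
cal=optics.get_calibration('wrist');im=optics.get_image('wrist');cv2.imwrite('pics/w17.png',im[:,:,::-1])
z=manip.get_state()['position'][2]
lid(im,cal,zt=z-.0165)
go(509.4,379.1,-4)
```

```text
white px [272. 232.] [138 107] [407 358] centre [518.7 379.4] size [146.7 130.5] axis -4.0
t 39.5 pos [0.5104 0.3788 0.1682] yaw(x axis) -4.01 z [ 0. -0. -1.] w 0.0154 gf 100.5 F [ 0.2  0.3 -0.6]
  go tool x -0.10 y -0.02 cm rz -0.0 z 0.1682
```

>>> servo_tool(increments=[[-0.1,0,2,0,0,0,0.9],[0,0,1.5,0,0,0,0.9],[0,0,1,0,0,0,0.9],[0,0,0.5,0,0,0,0.9],[0,0,0,0,0,0,0.9]])

```text
clock: 40.0
position: [0.5089, 0.3791, 0.1177]
ee_rot: [0.0, 0.999, -0.035, -0.0]
contact_force: [-0.5, 0.2, -0.4]
width: 0.0151
gripper_force: 100.5
```

>>> servo_tool(increments=[[0,0,0.4,0,0,0,0.9],[0,0,0.4,0,0,0,0.9],[0,0,0.3,0,0,0,0.9],[0,0,0.2,0,0,0,0.9],[0,0,0,0,0,0,0.9]])

```text
clock: 40.5
position: [0.5091, 0.3792, 0.1056]
ee_rot: [-0.0, 0.999, -0.035, 0.0]
contact_force: [-0.7, -0.4, 0.6]
width: 0.0154
gripper_force: 101.0
```

>>> servo_tool(increments=[[0,0,0.2,0,0,0,0.9],[0,0,0.1,0,0,0,0.9],[0,0,0,0,0,0,0.9],[0,0,0,0,0,0,0.9],[0,0,0,0,0,0,0.9]])

```text
clock: 41.0
position: [0.51, 0.3796, 0.1038]
ee_rot: [-0.001, 0.999, -0.035, 0.001]
contact_force: [-0.8, -0.2, 6.1]
width: 0.0157
gripper_force: 101.5
```

>>> servo_tool(increments=[[0,0,0.2,0,0,0,0.9],[0,0,0.1,0,0,0,0.9],[0,0,0,0,0,0,0.9],[0,0,0,0,0,0,0.9],[0,0,0,0,0,0,0.9]])

```text
clock: 41.5
position: [0.5092, 0.3794, 0.099]
ee_rot: [-0.0, 0.999, -0.035, -0.0]
contact_force: [-0.3, 1.8, -0.3]
width: 0.0154
gripper_force: 100.7
```

>>> servo_tool(increments=[[0,0,0.2,0,0,0,0.9],[0,0,0.1,0,0,0,0.9],[0,0,0,0,0,0,0.9],[0,0,0,0,0,0,0.9],[0,0,0,0,0,0,0.9]])

```text
clock: 42.0
position: [0.5088, 0.379, 0.0956]
ee_rot: [0.0, 0.999, -0.035, -0.0]
contact_force: [-0.2, 0.7, -4.8]
width: 0.0156
gripper_force: 100.3
```

>>> servo_tool(increments=[[0,0,0.2,0,0,0,0.9],[0,0,0.15,0,0,0,0.9],[0,0,0.15,0,0,0,0.9],[0,0,0,0,0,0,0.9],[0,0,0,0,0,0,0.9]])

```text
clock: 42.5
position: [0.5092, 0.3792, 0.0914]
ee_rot: [-0.0, 0.999, -0.035, 0.0]
contact_force: [-0.0, -0.6, -1.5]
width: 0.0156
gripper_force: 100.5
```

>>> servo_tool(increments=[[0,0,0.1,0,0,0,0.9],[0,0,0.1,0,0,0,0.9],[0,0,0,0,0,0,0.9],[0,0,0,0,0,0,0.9],[0,0,0,0,0,0,0.9]])

```text
clock: 43.0
position: [0.5093, 0.3793, 0.091]
ee_rot: [-0.0, 0.999, -0.035, 0.001]
contact_force: [-2.1, -1.0, 6.4]
width: 0.0155
gripper_force: 101.6
```

>>> servo_tool(increments=[[0,0,0.15,0,0,0,0.9],[0,0,0.15,0,0,0,0.9],[0,0,0,0,0,0,0.9],[0,0,0,0,0,0,0.9],[0,0,0,0,0,0,0.9]])

```text
clock: 43.5
position: [0.5093, 0.3793, 0.091]
ee_rot: [-0.001, 0.999, -0.035, 0.001]
contact_force: [-6.0, -3.6, 21.4]
width: 0.0157
gripper_force: 103.5
```

>>> servo_tool(increments=[[0,0,0,0,0,0,0.9],[0,0,-0.3,0,0,0,0.9],[0,0,0,0,0,0,0.3],[0,0,0,0,0,0,0],[0,0,0,0,0,0,0]])

```text
clock: 44.0
position: [0.5092, 0.3792, 0.0888]
ee_rot: [0.0, 0.999, -0.035, -0.0]
contact_force: [0.5, -0.0, 0.2]
width: 0.0429
gripper_force: 0.0
```

>>> servo_tool(increments=[[0,0,-1,0,0,0,0],[0,0,-3,0,0,0,0],[0,0,-3,0,0,0,0],[0,0,-3,0,0,0,0],[0,0,0,0,0,0,0]])

```text
clock: 44.5
position: [0.5118, 0.3808, 0.1948]
ee_rot: [-0.003, 0.999, -0.035, 0.004]
contact_force: [1.3, 0.7, 0.0]
width: 0.0428
gripper_force: 0.0
```

Run:
```python
from h import *
cal=optics.get_calibration('wrist');im=optics.get_image('wrist');cv2.imwrite('pics/w18.png',im[:,:,::-1])
lid(im,cal,zt=.074);find('wrist',['lid_square_rib'])
go(665,-134,11)
```

```text
white px [275. 196.] [195 110] [355 275] centre [517.  380.3] size [147.3 130.1] axis -4.0
wrist lid_square_rib 0.92 [278.8 213. ] [0.4902 0.3772 0.035 ]
t 44.6 pos [0.5095 0.3794 0.1904] yaw(x axis) -3.98 z [ 0.002  0.001 -1.   ] w 0.0425 gf 0.0 F [-0.8  0.5 -1.1]
  go tool x 19.07 y 50.14 cm rz -15.0 z 0.1904
```

>>> servo_tool(increments=[[1.47,3.86,0,0,0,0,0],[1.47,3.86,0,0,0,0,0],[1.47,3.86,0,0,0,0,0],[1.47,3.86,0,0,0,0,0],[1.47,3.86,0,0,0,0,0]])

```text
clock: 45.1
position: [0.5684, 0.1799, 0.1876]
ee_rot: [0.0, 0.999, -0.035, -0.002]
contact_force: [0.3, -0.2, -0.5]
width: 0.0428
gripper_force: 0.0
```

>>> servo_tool(increments=[[1.47,3.86,0,0,0,0,0],[1.47,3.86,0,0,0,0,0],[1.47,3.86,0,0,0,0,0],[1.47,3.86,0,0,0,0,0],[1.47,3.86,0,0,0,0,0]])

```text
clock: 45.6
position: [0.6283, -0.0176, 0.1875]
ee_rot: [-0.0, 0.999, -0.035, -0.002]
contact_force: [0.2, -0.6, -0.0]
width: 0.0427
gripper_force: 0.0
```

>>> servo_tool(increments=[[1.47,3.86,0,0,0,0,0],[1.47,3.86,0,0,0,0,0],[1.47,3.86,0,0,0,0,0],[0,0,0,0,0,-7.5,0],[0,0,0,0,0,-7.5,0]])

```text
clock: 46.1
position: [0.6643, -0.1363, 0.1868]
ee_rot: [-0.001, 0.995, 0.097, -0.002]
contact_force: [0.7, -0.3, 1.0]
width: 0.0428
gripper_force: 0.0
```

>>> servo_tool(increments=[[0,0,1,0,0,0,0],[0,0,0,0,0,0,0],[0,0,0,0,0,0,0],[0,0,0,0,0,0,0],[0,0,0,0,0,0,0]])

```text
clock: 46.6
position: [0.6651, -0.1344, 0.1795]
ee_rot: [0.0, 0.995, 0.096, 0.0]
contact_force: [-0.3, -0.1, 0.4]
width: 0.043
gripper_force: 0.0
```

Run:
```python
from h import *
cal=optics.get_calibration('wrist');im=optics.get_image('wrist');cv2.imwrite('pics/w19.png',im[:,:,::-1])
lid(im,cal);find('wrist',['lid_long_rib']);blob('wrist','lid_long_rib',.022)
go(665,-134,11)
```

```text
white px [516. 218.] [452 171] [559 272] centre [ 687.  -382.9] size [149.7  78.5] axis 66.3
white px [274. 182.] [214 106] [336 265] centre [ 665.8 -134.9] size [160.1 109.9] axis 10.6
white px [133.  19.] [78  0] [190  50] centre [784.    4.6] size [92.9 35.8] axis -78.6
wrist lid_long_rib 0.93 [275.5 194.1] [ 0.6681 -0.1355  0.035 ]
wrist lid_long_rib 0.85 box [277. 184. 120. 157.] c mm [ 665.4 -134.9] size [161.3 111.2] long axis deg 10.9 mean [ 672.9 -133.5]
t 46.75 pos [ 0.6651 -0.1345  0.1797] yaw(x axis) 11.02 z [ 0.001 -0.    -1.   ] w 0.0429 gf 0.0 F [-0.  -0.2 -0.5]
  go tool x -0.00 y -0.05 cm rz 0.0 z 0.1797
```

>>> servo_tool(increments=[[0.05,0.05,3.5,0,0,0.4,0],[0,0,3.5,0,0,0,0],[0,0,3.5,0,0,0,0],[0,0,2.3,0,0,0,0],[0,0,1,0,0,0,0]], squeeze=100)

```text
clock: 47.25
position: [0.664, -0.1345, 0.0386]
ee_rot: [-0.001, 0.996, 0.092, -0.002]
contact_force: [-0.3, 0.3, -0.5]
width: 0.043
gripper_force: 0.0
```

>>> servo_tool(increments=[[0,0,0.3,0,0,0,0.3],[0,0,0,0,0,0,0.6],[0,0,0,0,0,0,0.9],[0,0,0,0,0,0,0.9],[0,0,0,0,0,0,0.9]])

```text
clock: 47.75
position: [0.666, -0.1352, 0.0393]
ee_rot: [0.0, 0.996, 0.093, 0.001]
contact_force: [0.8, 0.1, 3.3]
width: 0.0154
gripper_force: 101.0
```

>>> servo_tool(increments=[[0,0,-0.5,0,0,0,0.9],[0,0,-1.5,0,0,0,0.9],[0,0,-3,0,0,0,0.9],[0,0,-4,0,0,0,0.9],[0,0,-3,0,0,0,0.9]])

```text
clock: 48.25
position: [0.6664, -0.1352, 0.1621]
ee_rot: [0.001, 0.996, 0.093, 0.002]
contact_force: [0.8, 0.5, -1.0]
width: 0.0153
gripper_force: 100.5
```

>>> servo_tool(increments=[[0,0,-1,0,0,0,0.9],[0,0,0,0,0,0,0.9],[0,0,0,0,0,0,0.9],[0,0,0,0,0,0,0.9],[0,0,0,0,0,0,0.9]])

```text
clock: 48.75
position: [0.6646, -0.1348, 0.1662]
ee_rot: [-0.001, 0.996, 0.093, -0.002]
contact_force: [0.2, 0.1, -1.3]
width: 0.0157
gripper_force: 100.5
```

Run:
```python
from h import *
cal=optics.get_calibration('wrist');im=optics.get_image('wrist');cv2.imwrite('pics/w20.png',im[:,:,::-1])
z=manip.get_state()['position'][2]
for dz in(-.0165,-.015): lid(im,cal,zt=z+dz)
go(478.2,-337.9,-20.5)
```

```text
white px [524. 228.] [460 172] [559 278] centre [ 713.9 -259.6] size [78.4 37.5] axis 64.0
white px [272. 233.] [155 112] [390 375] centre [ 665.1 -133.4] size [157.9 109.6] axis 10.6
white px [524. 228.] [460 172] [559 278] centre [ 714.3 -258.2] size [77.6 37.2] axis 64.0
white px [272. 233.] [155 112] [390 375] centre [ 665.9 -133.2] size [156.3 108.5] axis 10.6
t 48.8 pos [ 0.6649 -0.1348  0.1665] yaw(x axis) 10.62 z [-0.003  0.001 -1.   ] w 0.0154 gf 100.5 F [ 0.3  0.2 -1.9]
  go tool x -22.09 y 16.52 cm rz 31.1 z 0.1665
```

>>> servo_tool(increments=[[-2.76,2.07,0,0,0,0,0.9],[-2.76,2.07,0,0,0,0,0.9],[-2.76,2.07,0,0,0,0,0.9],[-2.76,2.07,0,0,0,0,0.9],[-2.76,2.07,0,0,0,0,0.9]])

```text
clock: 49.3
position: [0.5478, -0.2629, 0.1675]
ee_rot: [-0.0, 0.996, 0.093, -0.0]
contact_force: [-0.1, 0.3, -1.6]
width: 0.0154
gripper_force: 100.5
```

>>> servo_tool(increments=[[-2.76,2.07,0,0,0,0,0.9],[-2.76,2.07,0,0,0,6,0.9],[-2.5,2.5,0,0,0,6,0.9],[0,0,0,0,0,6,0.9],[0,0,0,0,0,6,0.9]])

```text
clock: 49.8
position: [0.4784, -0.341, 0.1676]
ee_rot: [-0.0, 0.993, -0.12, -0.0]
contact_force: [0.2, 0.3, -1.7]
width: 0.0157
gripper_force: 100.4
```

>>> servo_tool(increments=[[0,0,0,0,0,6,0.9],[0,0,0,0,0,1.1,0.9],[0,0,0,0,0,0,0.9],[0,0,0,0,0,0,0.9],[0,0,0,0,0,0,0.9]])

```text
clock: 50.3
position: [0.4796, -0.3399, 0.1682]
ee_rot: [-0.0, 0.984, -0.177, -0.0]
contact_force: [-0.8, -0.1, -1.4]
width: 0.0156
gripper_force: 100.4
```

Run:
```python
from h import *
cal=optics.get_calibration('wrist');im=optics.get_image('wrist');cv2.imwrite('pics/w21.png',im[:,:,::-1])
z=manip.get_state()['position'][2]
lid(im,cal,zt=z-.0165)
go(477.9,-338.8,-20.5)
```

```text
white px [272. 224.] [155  83] [390 375] centre [ 486.  -340.6] size [170.4 109.8] axis -20.5
t 50.35 pos [ 0.4796 -0.3399  0.1683] yaw(x axis) -20.42 z [-0. -0. -1.] w 0.0157 gf 100.4 F [-0.7  0.3 -0.8]
  go tool x -0.20 y -0.04 cm rz 0.1 z 0.1683
```

>>> servo_tool(increments=[[-0.2,0,2,0,0,0.1,0.9],[0,0,1.5,0,0,0,0.9],[0,0,1,0,0,0,0.9],[0,0,0.5,0,0,0,0.9],[0,0,0,0,0,0,0.9]])

```text
clock: 50.85
position: [0.4775, -0.3391, 0.1178]
ee_rot: [-0.0, 0.984, -0.178, -0.0]
contact_force: [0.1, -0.7, -0.9]
width: 0.0154
gripper_force: 100.5
```

>>> servo_tool(increments=[[0,0,0.4,0,0,0,0.9],[0,0,0.4,0,0,0,0.9],[0,0,0.3,0,0,0,0.9],[0,0,0.2,0,0,0,0.9],[0,0,0,0,0,0,0.9]])

```text
clock: 51.35
position: [0.4785, -0.3399, 0.1059]
ee_rot: [0.0, 0.984, -0.179, 0.001]
contact_force: [1.2, -1.0, 1.0]
width: 0.0153
gripper_force: 101.0
```

>>> servo_tool(increments=[[0,0,0.2,0,0,0,0.9],[0,0,0.1,0,0,0,0.9],[0,0,0,0,0,0,0.9],[0,0,0,0,0,0,0.9],[0,0,0,0,0,0,0.9]])

```text
clock: 51.85
position: [0.4784, -0.3401, 0.1037]
ee_rot: [0.001, 0.984, -0.179, 0.001]
contact_force: [1.4, -0.0, 5.4]
width: 0.0156
gripper_force: 101.6
```

Same contact height as with the square lid. Pressing on.

>>> servo_tool(increments=[[0,0,0.2,0,0,0,0.9],[0,0,0.1,0,0,0,0.9],[0,0,0,0,0,0,0.9],[0,0,0,0,0,0,0.9],[0,0,0,0,0,0,0.9]])

```text
clock: 52.35
position: [0.4776, -0.3395, 0.0992]
ee_rot: [0.0, 0.984, -0.179, 0.0]
contact_force: [1.1, -1.4, 1.6]
width: 0.0157
gripper_force: 100.9
```

>>> servo_tool(increments=[[0,0,0.2,0,0,0,0.9],[0,0,0.1,0,0,0,0.9],[0,0,0,0,0,0,0.9],[0,0,0,0,0,0,0.9],[0,0,0,0,0,0,0.9]])

```text
clock: 52.85
position: [0.4774, -0.339, 0.0957]
ee_rot: [-0.0, 0.984, -0.179, -0.0]
contact_force: [0.3, -1.1, -3.9]
width: 0.0156
gripper_force: 100.3
```

>>> servo_tool(increments=[[0,0,0.2,0,0,0,0.9],[0,0,0.15,0,0,0,0.9],[0,0,0.15,0,0,0,0.9],[0,0,0,0,0,0,0.9],[0,0,0,0,0,0,0.9]])

```text
clock: 53.35
position: [0.4781, -0.3394, 0.0915]
ee_rot: [0.0, 0.984, -0.179, 0.001]
contact_force: [3.1, -0.4, -1.5]
width: 0.0156
gripper_force: 100.4
```

>>> servo_tool(increments=[[0,0,0.1,0,0,0,0.9],[0,0,0.1,0,0,0,0.9],[0,0,0,0,0,0,0.9],[0,0,0,0,0,0,0.9],[0,0,0,0,0,0,0.9]])

```text
clock: 53.85
position: [0.4782, -0.3394, 0.0912]
ee_rot: [0.0, 0.984, -0.179, 0.001]
contact_force: [1.5, 1.6, 8.2]
width: 0.015
gripper_force: 101.7
```

>>> servo_tool(increments=[[0,0,0.15,0,0,0,0.9],[0,0,0.15,0,0,0,0.9],[0,0,0,0,0,0,0.9],[0,0,0,0,0,0,0.9],[0,0,0,0,0,0,0.9]])

```text
clock: 54.35
position: [0.4782, -0.3394, 0.0912]
ee_rot: [0.001, 0.984, -0.179, 0.002]
contact_force: [-2.1, 5.1, 24.4]
width: 0.0156
gripper_force: 104.0
```

>>> servo_tool(increments=[[0,0,0,0,0,0,0.9],[0,0,-0.3,0,0,0,0.9],[0,0,0,0,0,0,0.3],[0,0,0,0,0,0,0],[0,0,0,0,0,0,0]])

```text
clock: 54.85
position: [0.4767, -0.3389, 0.0885]
ee_rot: [-0.0, 0.984, -0.179, -0.001]
contact_force: [1.2, -0.5, 0.1]
width: 0.0427
gripper_force: 0.0
```

>>> servo_tool(increments=[[0,0,-1,0,0,0,0],[0,0,-3,0,0,0,0],[0,0,-4,0,0,0,0],[0,0,-4,0,0,0,0],[0,0,-4,0,0,0,0]])

```text
clock: 55.35
position: [0.4773, -0.3391, 0.2512]
ee_rot: [0.0, 0.984, -0.179, -0.0]
contact_force: [0.3, -0.6, -0.2]
width: 0.0431
gripper_force: 0.0
```

>>> servo_tool(increments=[[-3,-4,-3,0,0,0,0],[-3,-4,0,0,0,0,0],[-3,-4,0,0,0,0,0],[-2,-4,0,0,0,0,0],[-2,-4,0,0,0,0,0]])

```text
clock: 55.85
position: [0.4272, -0.1116, 0.2756]
ee_rot: [0.0, 0.984, -0.179, 0.0]
contact_force: [1.0, 1.0, 0.5]
width: 0.0426
gripper_force: 0.0
```

>>> servo_tool(increments=[[0,0,0,0,0,0,0],[0,0,0,0,0,0,0],[0,0,0,0,0,0,0],[0,0,0,0,0,0,0],[0,0,0,0,0,0,0]])

```text
clock: 56.35
position: [0.4284, -0.1143, 0.2748]
ee_rot: [0.0, 0.984, -0.179, -0.0]
contact_force: [-0.4, 0.3, -0.6]
width: 0.0429
gripper_force: 0.0
```

Run:
```python
from h import *
show()
s=optics.get_image('side');c=optics.get_image('scene')
big=lambda im,r:cv2.resize(im[r[1]:r[3],r[0]:r[2]],(400,300),interpolation=2)
top=np.hstack([big(s,(190,290,350,410)),big(s,(220,90,320,165))]);bot=np.hstack([big(c,(150,155,250,230)),big(c,(355,220,455,295))])
cv2.imwrite('pics/e.png',np.vstack([top,bot])[:,:,::-1])
# rib height by triangulation
cals={n:optics.get_calibration(n) for n in('side','scene')}
for n,P in(('lid_long_rib',tub('lo',0,0)),('lid_square_rib',(509,380.4))):
    pr={k:finder.tip_of(n,k) for k in cals}
    for k in cals:
        print(n,k,[(round(r['p'],2),np.round(r['at'],1)) for r in pr[k][:2]],'expected home',np.round(pix(cals[k],[P[0]/1000,P[1]/1000,.087]),1),'loose',np.round(pix(cals[k],[P[0]/1000,P[1]/1000,.101]),1))
```

```text
t 56.35 pos [ 0.4284 -0.1143  0.2748] yaw(x axis) -20.68 z [-0.001 -0.    -1.   ] w 0.0429 gf 0.0 F [-0.4  0.3 -0.6]
lid_long_rib side [(0.96, array([272.5, 333.9]))] expected home [[271.8 335.1]] loose [[271.7 330.5]]
lid_long_rib scene [(0.79, array([196.4, 171.5]))] expected home [[193.2 173. ]] loose [[192.7 169.2]]
lid_square_rib side [(0.77, array([267.3, 117.2]))] expected home [[267. 119.]] loose [[266.9 114.7]]
lid_square_rib scene [(0.73, array([401.2, 236.7]))] expected home [[401.2 239.2]] loose [[401.9 234.7]]
```

View pics/e.png

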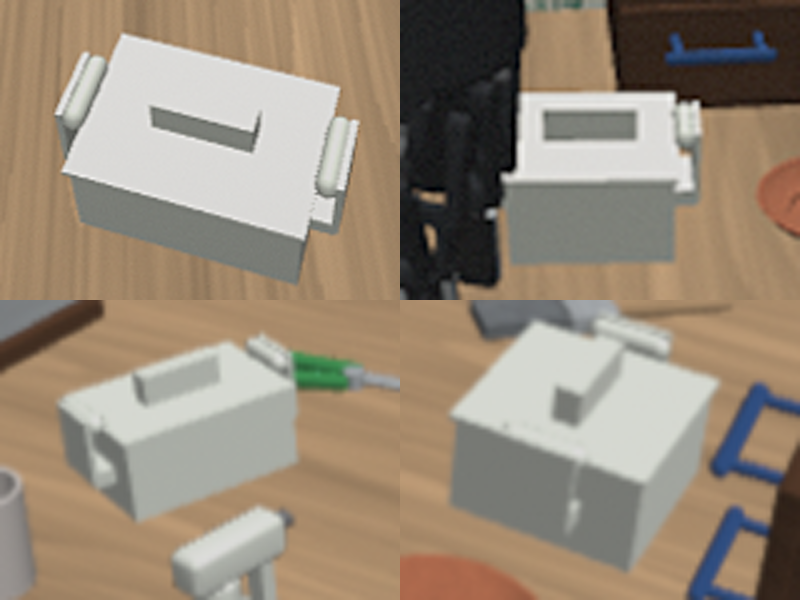

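Both lids lie level, with the flange down on the rim and the clip beads over the lid edges. The tool dropped about 13 mm on each lid from first contact to a hard stop, which matches fully home. Handing the job in.

```bash
python3 -c "
from rig import manip
print(manip.sign_off())"
```

```text
the job is handed in; nothing more can be done
None
```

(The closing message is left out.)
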